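# Run a batch of parallels through the marking station

## Robot

A 6-joint arm with a two-finger parallel gripper is mounted at the origin on a cart in front of the work surface, level with it; the furniture and walls round the work are solid. World frame = base frame: x ahead of the robot, y to its left, z up, the work surface at z = 0. Lengths are in mm, angles in rad, forces in N, time in s.
With the tool pointing down it reaches from about 350 to 875 mm from the base axis. Payload 4.2 kg.
Tool frame: the origin (TCP) lies at the very end of the fingers, on their centre line; the grasp point (between the pads) lies 19 mm behind it; z points along the fingers, y is the line along which they close (so a half turn about z gives the same grasp; the last joint's range is limited). The gripper opens to 85 mm and grips with 20 to 120 N. Pads are 22 mm wide; open, the fingers measure 114 mm over their backs; the gripper's body (76 mm by 85 mm) begins 54 mm behind the grasp point. The pads swing forward as they close: fully open they stand 13 mm farther back than shut.
Start: joints at [1.499, 0.385, 0.008, 0, -1.194, -0.259], TCP at [202.967, 591.104, 231.312] pointing down, gripper open.
Joint ranges: [-3.14, 3.14], [-1.21, 2.06], [-1.07, 1.41], [-3.16, 2.05], [-2.99, -0.16], [-3.1, 3.1]. Speed limits (rad/s): [2.79, 2.79, 3.14, 3.14, 3.14, 3.14].

## Interface

Orientations are given as a unit quaternion [x, y, z, w].
In Python, from bench import arm gives the robot as it stands. The module is installed in compiled form; this text tells all that it offers.
- The arm moves only by the tool drive_tool, never from a script. Its argument "targets" is a list of rows, each a list of 5 numbers: the closure, from -1 (fully open) to 1 (shut), then the shift along the tool's x, y, z in mm, then the turn about the tool's z in degrees. In form: [[grip, tx, ty, tz, roll], ...]. A call has 1 to 12 rows; each row is the pose to reach, as a shift and turn from the pose commanded when the call began, along the tool's axes at that moment; what a row does not reach only later rows make up. A row lasts 1/10 s, in which the tool goes at most 50 mm and 8.59 degrees, less where a joint would pass 70% of its speed; a pose out of reach is approached as far as the arm can. A call with a gripper value outside its range is refused whole. The fingers move at their own pace and stop on an object; the grip force is fixed at half the most. Time passes only in rows, so rows that repeat a pose let the fingers close. It gives the time, the measured TCP pose, the force, the opening and the grip force at its end, in the units of the state.
- arm.read_state(): the state, without advancing time (a new reading comes with each control period).
- arm.get_image(name): name is "side" or "top" or "wrist"; returns the picture (420x560x3 uint8, blue, green, red); there is no depth.
- arm.camera_params(name): a dict with "fov_y" (degrees; the focal length in pixels is half the picture's height over the tangent of half this angle, whatever the lens; pixels are square), "cx", "cy" (the principal point, pixels), "rvec" (rotation vector, rad) and "tvec" (3), from world to camera coordinates, as OpenCV has them; the wrist camera has in their place "tool_from_camera" (4x4, takes a point from camera to tool coordinates, whose origin is the TCP and whose axes are the flange's). Camera axes: x right, y down, z forward; pixel columns grow to the right and rows downward; lengths in mm; the calibration is good to about 2 mm. A picture is of the moment at which its call begins: read the wrist's pose just before it. camera_params takes no time and is no camera call.
- arm.job_done(): hands the job in; it is judged then, once.
The state is a dict: "clock": time; "joints": joint angles; "joint_vel": joint speeds; "joint_efforts": joint torques, N m; "position": TCP position; "ee_rot": TCP orientation; "contact_force": force on the tool from outside, world axes, zero at the start; "wrist_torque": the same for the moment, N m; "gripper_width": finger opening in mm; "grasp_force": force on a finger pad.
Only numpy, scipy, OpenCV 4.12 (cv2) and the standard library are available. Lean on these libraries where they do the work, as an engineer would, in place of code of your own. Each camera call takes 0.05 s, during which the arm holds its last target. There are 200 camera calls.

## Task

Mark the batch: put every steel bar lying on the bench into the blue carrier tray and slide the tray along the rail of the marking station until the spring catch clicks behind it. Lower the clear guard gently onto its stops, push the green start button right down, raise the guard again, then press the red catch pad so that the ejector frees the tray, and pull the tray right out of the rail. At the end the tray stands flat on the bench outside the rail with all the bars lying in it and the guard is left up; leave the jar and the tin alone.

Things in the scene. Friction and masses are not known exactly. Their poses are not given: they have to be found in the camera images.
- station: Marking station, fixed: two aluminium rails on the bench top (no floor between them), grey end housing, guard hinge stand at x +97 mm. Origin: bench level, where the home tray's origin stands. Rails along its y, the tray goes in towards +y, catch on the -x side. Two 57 mm guard stops on the -x rail at y -27 and +43 mm. Housing 34 mm high, y 72 to 138 mm; its face stops the tray 5 mm past home.
- rail_mouth (a point): Middle of the rail's open mouth, bench level, y = -155 mm of the station; axes as the station's. Flared: about 173 mm wide here, 153 mm from y = -125 mm on, for the 150 mm wide tray. Rail tops at z = 27 mm; lips 10 mm wide overhang the tray's rims from z = 20.5 mm, so the tray goes in and out only by sliding.
- ejector_tip (a point): Tip of the brass spring ejector in the end housing, 10 mm above the bench, at y = +49 mm of the station when out. The tray pushes it back over its last 18 mm of travel (4 to 6 N). When the catch is pressed it pushes the tray back out by 15 to 30 mm.
- carrier: Loose blue tray, about 0.4 kg, slides on low-friction runners. Origin: centre of underside; y axis points forward (into the rail). 134 mm long (y +-67), 150 mm wide over rims; trough inside 118 mm (x) by 126 mm (y), floor at z 4 mm, walls 18 mm high. Home when its origin is at the station's, y axes alike; push 1 to 4 mm past home to make the catch click, it then springs back to home.
- carrier_grip (a point): Where to pinch the tray's black grip tab: tab 40 mm wide (x), 12 mm thick (y), top 52 mm above the bench, on a tongue 150 mm behind the carrier's origin (tongue ends at -163 mm). This point is 42 mm above the bench. Axes as the carrier's.
- bar_1: Dark steel parallel bar, 14 mm (x) by 100 mm (y, long axis) by 19 mm (z), 0.21 kg; origin: centre of underside. Fits into the tray lying across it (long axis along the tray's x), e.g. three at tray y = -40, 0, +40 mm. Absent in some starts.
- bar_2: Second bar, the same. Absent in some starts.
- bar_3: Third bar, the same. Absent in some starts.
- guard (a joint): Hinge angle of the clear guard, rad: 0 = down on its stops, grows as it is raised, 1.65 at most (just past upright). Friction hinge: stays where it is left; 1 to 4 N at the handle move it. Axis along the station's y through its x = +97 mm, z = 60 mm.
- guard_handle (a point): Middle of the guard's black D handle: round bar 12 mm thick, 70 mm long along the station's y, 197 mm from the hinge axis, 40 mm beyond the guard's front edge (gap for a finger). Guard down: at x -100, y +8, z 60 mm of the station. Pinched from above, it turns between the fingers as the guard swings.
- catch (a joint): Spring catch, m: 0 = up, grows as it is pressed, 0.0085 = fully down. The tray pushes its sloped tooth down in passing; it springs up behind the tray's -x rim at home. Pressed beyond 0.006 it lets the tray go. 2 N to start, 5 N fully down.
- catch_pad (a point): Centre of the top of the catch's red press pad (26 mm in x, 30 mm in y), outside the -x rail at x -111, y -78, z 28 mm of the station when up; moves straight down 8.5 mm.
- start (a joint): Travel of the green start button, m: 0 = up, 0.006 = fully down (about 5 N); springs back.
- start_top (a point): Centre of the top of the green start button (28 mm across), at x = 0, y = +110 mm of the station, 52 mm above the bench; pressed straight down.
- jar: Glass jar with black cap, 46 mm across, 69 mm high; stands behind the work; leave alone.
- tin: Blue grease tin, 60 mm across, 24 mm high; stands near the robot; leave alone.

How it is judged:
By the outcome, as a careful person would: the job done as asked, in the order asked, and still so for the second after the job is handed in, with the robot touching nothing.
Of bar_1, bar_2, bar_3 only 2 to 3 are there at a start; the rules pass over those that are not, and their reading is None.
At some moment in a run one of bar_1, bar_2, bar_3 may be knocked a few centimetres aside while the robot is not near it.
Once in a run the grip may slacken for a moment while it holds something.
It also fails if it takes over 208 s, if anything falls off the work surface, if the arm or the gripper's body presses on something with over 40 N, if the wrist force passes 120 N, or if a joint passes its speed limit or range.

## Working session

There is one attempt and no reset: what is moved stays moved. The work goes in short steps, Python scripts to look and compute and a tool call to move; the robot and the scene stay as the last step left them, time stands still between calls to the robot, and variables do not carry over. Pictures are saved under pics/ and viewed, at most 14 in all, crops included, and the job is handed in when it is done.

Besides the shell and the picture viewer there is one more tool, called after "Emit:" as a command line: name --pt "numbers of a row" for each row, then --argument value for the rest. drive_tool: Moves the arm, as the interface text tells. Its arguments: {"type":"object","properties":{"targets":{"type":"array","items":{"type":"array","items":{"type":"number"}}}},"required":["targets"]}

```bash
mkdir -p pics; python3 - <<'E'
from bench import arm
import cv2
s=arm.read_state();print({k:s[k] for k in("clock","position","ee_rot","gripper_width","contact_force")})
for n in("side","top","wrist"):
    cv2.imwrite(f"pics/{n}0.png",arm.get_image(n));print(n,arm.camera_params(n))
E
```

```text
{'clock': 0.0, 'position': array([202.78330387, 590.57656798, 230.2170994 ]), 'ee_rot': array([ 9.86337221e-01, -1.64735194e-01, -1.37133231e-04,  1.08803552e-03]), 'gripper_width': 85.50773952549754, 'contact_force': array([-1.22097906, -0.33560359,  0.1568511 ])}
side {'fov_y': 57.18380079406722, 'cx': 284.87766396257877, 'cy': 211.02537510079733, 'rvec': array([ 0.24951782, -2.47389502,  1.67646037]), 'tvec': array([ 557.26782592,   87.03331403, 1212.49810912])}
top {'fov_y': 54.228094791098655, 'cx': 281.31990462188594, 'cy': 210.55595862049043, 'rvec': array([ 2.13883681, -2.17296059,  0.12343417]), 'tvec': array([  26.72253765,  574.90871864, 1152.37033326])}
wrist {'fov_y': 63.14609450825851, 'cx': 281.67143081722526, 'cy': 205.93872444065119, 'tool_from_camera': array([[ 6.77909942e-04, -9.56348094e-01, -2.92229128e-01,
         7.42121388e+01],
       [ 9.99999614e-01,  8.11833273e-04, -3.37014740e-04,
        -1.28437228e+00],
       [ 5.59544733e-04, -2.92228786e-01,  9.56348275e-01,
        -1.42791761e+02],
       [ 0.00000000e+00,  0.00000000e+00,  0.00000000e+00,
         1.00000000e+00]])}
```

View pics/top0.png

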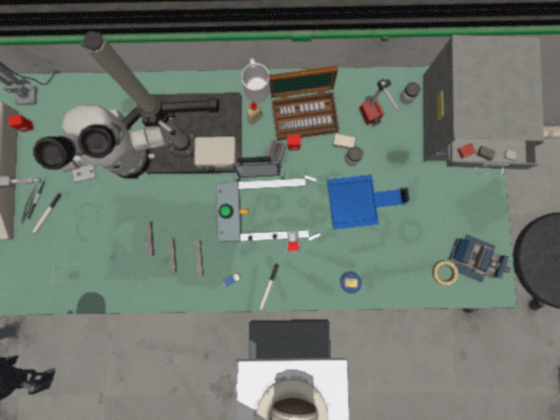

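View pics/side0.png

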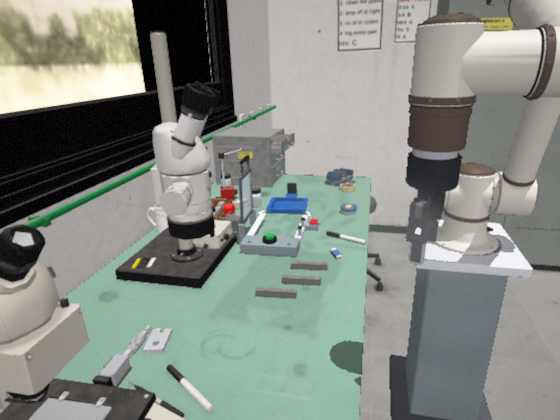

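The top view shows three bars at px (150,238), (172,255) and (199,258). The station housing is at (228,212) with the green button at (226,211), the red catch pad is at (293,241), and the guard is up at (258,168). The tray is at (353,202) with its tab at (404,196), the jar at (354,156) and the tin at (350,282).

```bash
cat > h.py <<'E'
import numpy as np,cv2
from scipy.spatial.transform import Rotation as R
from bench import arm
def cam(n,st=None):
    p=arm.camera_params(n);f=210/np.tan(np.radians(p["fov_y"]/2))
    if n=="wrist":
        st=st or arm.read_state();T=p["tool_from_camera"];W=R.from_quat(st["ee_rot"]).as_matrix()
        Rc=W@T[:3,:3];C=W@T[:3,3]+st["position"]
    else:
        Rc=cv2.Rodrigues(p["rvec"])[0].T;C=-Rc@p["tvec"]
    return f,p["cx"],p["cy"],Rc,C
def ray(c,uv,z):
    f,cx,cy,Rc,C=c;d=Rc@np.array([(uv[0]-cx)/f,(uv[1]-cy)/f,1]);return C+d*(z-C[2])/d[2]
def proj(c,P):
    f,cx,cy,Rc,C=c;q=Rc.T@(np.array(P,float)-C);return np.array([cx+f*q[0]/q[2],cy+f*q[1]/q[2]])
def masks(im):
    h=cv2.cvtColor(im,cv2.COLOR_BGR2HSV);H,S,V=[h[...,i].astype(int) for i in range(3)]
    return dict(green=(H>52)&(H<75)&(S>170)&(V>70),red=((H<8)|(H>172))&(S>150)&(V>110),blue=(H>104)&(H<120)&(S>150)&(V>60),
      brass=(H>12)&(H<28)&(S>150)&(V>120),grey=(S<60)&(V<130))
def blobs(m,a=15):
    n,l,s,c=cv2.connectedComponentsWithStats(m.astype(np.uint8))
    return [(s[i,4],c[i],cv2.minAreaRect(np.argwhere(l==i)[:,::-1].astype(np.float32))) for i in range(1,n) if s[i,4]>=a]
E
python3 - <<'E'
from h import *
np.set_printoptions(precision=1,suppress=True)
im=cv2.imread("pics/top0.png");c=cam("top")
print("camC",c[4],"tcp px",proj(c,[203,591,230]))
m=masks(im)
zz=dict(green=52,red=28,blue=18,brass=10,grey=19)
for k in zz:
  mm=m[k].copy()
  mm[:90]=0; mm[300:]=0
  if k=="grey": mm[:,:130]=0;mm[:,215:]=0;mm[:215]=0
  for a,p,r in blobs(mm,8):
    print(k,a,p,"->",ray(c,p,zz[k])[:2],[ray(c,q,zz[k])[:2].round(0).tolist() for q in cv2.boxPoints(r)] if k in("grey","blue") and a>40 else "")
E
```

```text
camC [ 432.    11.  1213.4] tcp px [ 36.1 363.6]
green 64 [225.  209.9] -> [577.6 178.4] 
red 33 [253.3 105.9] -> [894.4  97. ] 
red 14 [367.  114.9] -> [ 860.3 -243.1] 
red 152 [ 15.3 120.6] -> [861.7 813.3] 
red 164 [293.7 139.8] -> [787.4 -22.3] 
red 67 [465.6 150.3] -> [ 746.7 -529.5] 
red 82 [292.5 246.1] -> [472.4 -13.1] 
blue 2553 [357.6 201.2] -> [ 601.5 -207.1] [[667.0, -120.0], [689.0, -343.0], [543.0, -352.0], [521.0, -132.0]]
brass 27 [243.5 211.3] -> [577.8 129.7] 
grey 288 [150.1 238.4] -> [501.7 401.7] [[552.0, 421.0], [553.0, 394.0], [451.0, 385.0], [450.0, 412.0]]
grey 200 [173.6 254.8] -> [453.  332.3] [[504.0, 353.0], [505.0, 328.0], [401.0, 319.0], [399.0, 344.0]]
grey 144 [201.2 257.1] -> [445.  251.9] [[497.0, 265.0], [498.0, 251.0], [392.0, 237.0], [390.0, 252.0]]
grey 10 [195.2 249.2] -> [468.2 269.6] 
grey 59 [166.4 259.7] -> [439.1 352.8] [[437.0, 371.0], [457.0, 347.0], [441.0, 333.0], [421.0, 358.0]]
```

View pics/wrist0.png

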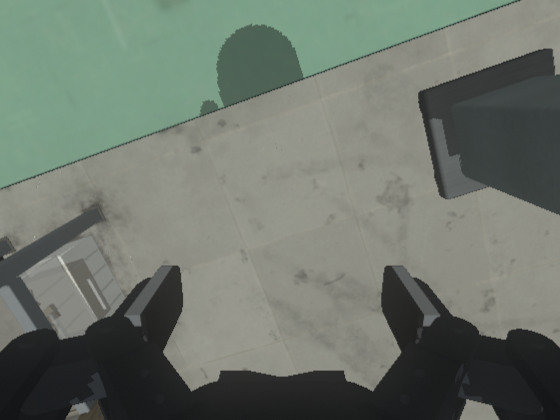

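The wrist view shows bare floor and the bench edge, nothing useful yet. I'm moving above the bars at yaw 0.

Emit:
drive_tool --pt "-1 299 173 0 -19" --pt "-1 299 173 0 -19" --pt "-1 299 173 0 -19" --pt "-1 299 173 0 -19" --pt "-1 299 173 0 -19" --pt "-1 299 173 0 -19" --pt "-1 299 173 0 -19" --pt "-1 299 173 0 -19" --pt "-1 299 173 0 -19" --pt "-1 299 173 0 -19" --pt "-1 299 173 0 -19" --pt "-1 299 173 0 -19"

```text
clock: 1.35
position: [428.9, 331.3, 231.2]
ee_rot: [1.0, 0.001, -0.0, -0.0]
contact_force: [-0.3, -0.3, -0.3]
gripper_width: 85.2
grasp_force: 0.0
```

```bash
cat >> h.py <<'E'
def yaw(st): 
    x=R.from_quat(st["ee_rot"]).as_matrix()[:,0];return np.degrees(np.arctan2(x[1],x[0]))
def look(n,save=None):
    st=arm.read_state();c=cam(n,st) if n=="wrist" else cam(n);im=arm.get_image(n)
    if save: cv2.imwrite(f"pics/{save}.png",im)
    return st,c,im
def bars(im,c,z=19,roi=None):
    """dark grey elongated bars: centre (at top z), yaw of long axis, length, width"""
    h=cv2.cvtColor(im,cv2.COLOR_BGR2HSV);m=((h[...,1]<75)&(h[...,2]<130)).astype(np.uint8)
    out=[]
    for a,p,r in blobs(m,150):
        q=[ray(c,v,z)[:2] for v in cv2.boxPoints(r)];e1=q[1]-q[0];e2=q[2]-q[1]
        if np.hypot(*e1)<np.hypot(*e2): e1,e2=e2,e1
        L,W=np.hypot(*e1),np.hypot(*e2)
        if 75<L<130 and W<40:
            y=np.degrees(np.arctan2(e1[1],e1[0]));y=(y+90)%180-90
            out.append((np.mean(q,0).round(1).tolist(),round(y,1),round(L),round(W),p.round().tolist()))
    return out
E
python3 - <<'E'
from h import *
st,c,im=look("wrist","w1");print(st["clock"],st["position"],yaw(st),st["contact_force"])
for b in bars(im,c):print(b)
E
```

```text
1.35 [428.8750246  331.31509277 231.24886561] 0.15889573214336805 [-0.27336223 -0.2569405  -0.26190465]
([542.1, 208.5], np.float64(5.5), 103, 17, [411.0, 56.0])
```

View pics/w1.png

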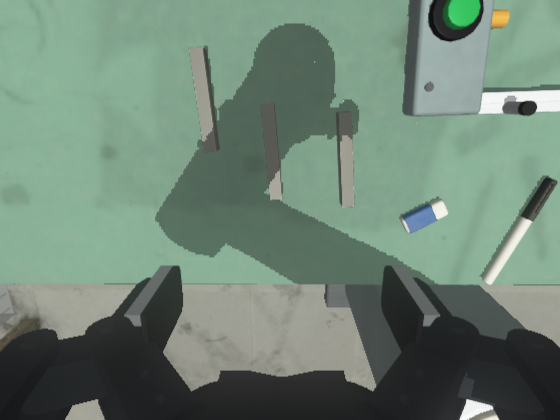

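Emit:
drive_tool --pt "-1 50 0 0 0" --pt "-1 150 480 0 0" --pt "-1 150 480 0 0" --pt "-1 150 480 0 0" --pt "-1 150 480 0 0" --pt "-1 150 480 0 0" --pt "-1 150 480 0 0" --pt "-1 150 480 0 0" --pt "-1 150 480 0 0" --pt "-1 150 480 0 0" --pt "-1 150 480 0 0" --pt "-1 150 480 0 0"

```text
clock: 2.6
position: [580.5, -153.2, 230.6]
ee_rot: [1.0, -0.002, -0.0, 0.0]
contact_force: [-1.1, 0.1, 0.5]
gripper_width: 85.1
grasp_force: 0.0
```

Emit:
drive_tool --pt "-1 0 0 0 0" --pt "-1 0 0 0 0"

```text
clock: 2.8
position: [579.9, -148.5, 231.2]
ee_rot: [1.0, 0.001, -0.0, -0.0]
contact_force: [1.0, -0.2, 0.3]
gripper_width: 85.4
grasp_force: 0.0
```

```bash
python3 - <<'E'
from h import *
st,c,im=look("wrist","w2");print(st["clock"],st["position"],yaw(st))
m=masks(im)
for k,z in dict(green=52,red=28,blue=18,brass=10).items():
  for a,p,r in blobs(m[k],60):
    print(k,a,p.round(1),ray(c,p,z)[:2].round(1),[ray(c,q,z)[:2].round(0).tolist() for q in cv2.boxPoints(r)])
E
```

```text
2.8 [ 579.94528122 -148.49962432  231.23423551] 0.11801655829651736
red 274 [156.4 264.2] [480.4  -7.3] [[487.0, 4.0], [492.0, -24.0], [470.0, -25.0], [465.0, 4.0]]
blue 21274 [337.3 146.5] [ 610.3 -204.5] [[670.0, -116.0], [692.0, -328.0], [548.0, -367.0], [520.0, -129.0]]
brass 218 [ 17.6 174.4] [578.3 139.2] [[572.0, 152.0], [584.0, 149.0], [584.0, 125.0], [572.0, 127.0]]
```

View pics/w2.png

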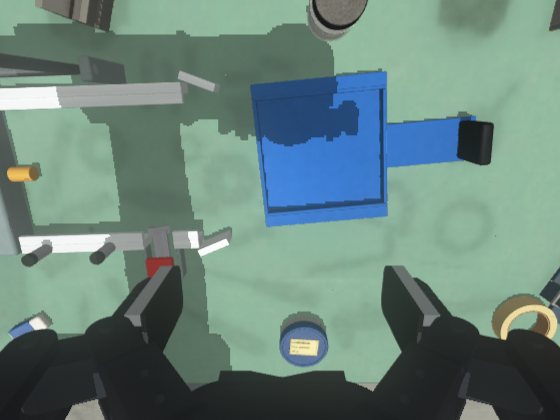

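w1 shows the bars at (204,98), (272,150) and (346,159). w2 shows the tray rim corners at (251,86), (386,72), (387,216) and (267,226), with the tab top around (476,143). The rails run from (0,97) to (183,92) and from (21,244) to (200,240), the brass tip ends at (38,173) and the catch pad is at (160,265).

```bash
python3 - <<'E'
from h import *
np.set_printoptions(precision=1,suppress=True)
# cameras at stored poses
def c_at(p,y):
    s=dict(position=np.array(p),ee_rot=(R.from_euler('z',y,degrees=True)*R.from_quat([1,0,0,0])).as_quat());return cam("wrist",s)
c1=c_at([428.9,331.3,231.2],.16);c2=c_at([579.9,-148.5,231.2],.12)
im=cv2.imread("pics/w1.png");h=cv2.cvtColor(im,cv2.COLOR_BGR2HSV)
for p in [(204,80),(272,120),(346,170),(150,100),(300,150)]: print(p,h[p[1],p[0]])
m=(h[...,1]<70);m[265:]=0;m[:,400:]=0
for a,p,r in blobs(m,300):
    q=[ray(c1,v,19)[:2] for v in cv2.boxPoints(r)];print("bar",a,p,np.mean(q,0),*q)
im=cv2.imread("pics/w2.png");h=cv2.cvtColor(im,cv2.COLOR_BGR2HSV)
mb=masks(im)["blue"];mb[:,392:]=0;mb[260:]=0
cn=max(cv2.findContours(mb.astype(np.uint8),0,2)[0],key=cv2.contourArea);ap=cv2.approxPolyDP(cv2.convexHull(cn),6,True)[:,0]
print("tray rim",[ (v.tolist(),ray(c2,v,18)[:2].round(1).tolist()) for v in ap])
print("tab",[ray(c2,v,52)[:2] for v in [(460,120),(492,122),(490,166),(462,163)]])
w=(h[...,1]<45)&(h[...,2]>190)
for a,p,r in blobs(w,200): print("white",a,p,[(v.round().tolist(),ray(c2,v,27)[:2].round(1).tolist()) for v in cv2.boxPoints(r)])
print("tip",ray(c2,(38,173),10),"btn w1",[ray(c1,b[1],52)[:2] for b in blobs(masks(cv2.imread('pics/w1.png'))["green"],60)])
print("pad",[ray(c2,v,28)[:2] for v in [(148,259),(173,258)]])
E
```

```text
(204, 80) [ 30  20 156]
(272, 120) [34 20 89]
(346, 170) [ 28  21 159]
(150, 100) [ 70  56 172]
(300, 150) [ 70  55 163]
bar 106000 [199.5 132. ] [458.8 417.7] [591.8 591.8] [593.  225.7] [326.1 198. ] [324.4 655.2]
tray rim [([385, 72], [682.4, -247.3]), ([386, 215], [535.8, -261.7]), ([267, 225], [523.7, -130.9]), ([251, 85], [670.1, -116.6])]
tab [array([ 638.9, -310. ]), array([ 637.2, -339.6]), array([ 596.5, -345.1]), array([ 599.3, -318.1])]
white 1302 [28.9 98.1] [([-1.0, 88.0], [666.3, 124.6]), ([60.0, 86.0], [668.5, 65.5]), ([61.0, 108.0], [648.0, 68.6]), ([0.0, 110.0], [645.7, 128.7])]
white 1270 [ 64.6 242.7] [([19.0, 236.0], [513.0, 139.7]), ([109.0, 233.0], [516.7, 40.8]), ([110.0, 251.0], [495.9, 43.2]), ([19.0, 254.0], [492.1, 143.7])]
white 235 [212.9 247.3] [([197.0, 250.0], [497.5, -53.8]), ([226.0, 238.0], [511.9, -86.2]), ([229.0, 245.0], [503.7, -89.0]), ([200.0, 257.0], [489.2, -56.4])]
tip [579.9 116.7  10. ] btn w1 [array([575.9, 182.9])]
pad [array([486.8,   1.3]), array([488.1, -26.6])]
```

```bash
cat > b.py <<'E'
from h import *
def findbars(im,c,z=19,maxrow=262):
    h=cv2.cvtColor(im,cv2.COLOR_BGR2HSV);m=(h[...,1]<38)&(h[...,2]<185)&(h[...,2]>40)
    m[maxrow:]=0;out=[]
    m=cv2.morphologyEx(m.astype(np.uint8),cv2.MORPH_OPEN,np.ones((3,3)))
    for a,p,r in blobs(m,300):
        q=[ray(c,v,z)[:2] for v in cv2.boxPoints(r)];e1=q[1]-q[0];e2=q[2]-q[1]
        if np.hypot(*e1)<np.hypot(*e2): e1,e2=e2,e1
        y=(np.degrees(np.arctan2(e1[1],e1[0]))+90)%180-90
        out.append((p.round(),np.mean(q,0).round(1),round(y,1),np.hypot(*e1).round(),np.hypot(*e2).round()))
    return out
E
python3 - <<'E'
from b import *
s=dict(position=np.array([428.9,331.3,231.2]),ee_rot=(R.from_euler('z',.16,degrees=True)*R.from_quat([1,0,0,0])).as_quat())
for b in findbars(cv2.imread("pics/w1.png"),cam("wrist",s)):print(b)
E
```

```text
(array([444.,  66.]), array([542.3, 173.6]), np.float64(2.0), np.float64(106.0), np.float64(77.0))
(array([440.,  20.]), array([576.9, 186.1]), np.float64(22.5), np.float64(34.0), np.float64(11.0))
(array([204.,  99.]), array([503.5, 409.7]), np.float64(4.9), np.float64(100.0), np.float64(17.0))
(array([271., 150.]), array([452.5, 343.2]), np.float64(5.3), np.float64(100.0), np.float64(14.0))
(array([345., 158.]), array([444.4, 266.8]), np.float64(5.4), np.float64(101.0), np.float64(16.0))
(array([541., 200.]), array([403.1,  53.2]), np.float64(-20.8), np.float64(49.0), np.float64(11.0))
```

Emit:
drive_tool --pt "-0.2 -135 -409 0 -5.3" --pt "-0.2 -135 -409 0 -5.3" --pt "-0.2 -135 -409 0 -5.3" --pt "-0.2 -135 -409 0 -5.3" --pt "-0.2 -135 -409 0 -5.3" --pt "-0.2 -135 -409 0 -5.3" --pt "-0.2 -135 -409 0 -5.3" --pt "-0.2 -135 -409 0 -5.3" --pt "-0.2 -135 -409 0 -5.3" --pt "-0.2 -135 -409 111 -5.3" --pt "-0.2 -135 -409 111 -5.3" --pt "-0.2 -135 -409 111 -5.3"

```text
clock: 4.05
position: [440.6, 258.0, 115.9]
ee_rot: [0.999, 0.048, -0.004, 0.003]
contact_force: [0.4, -0.5, 0.0]
gripper_width: 51.2
grasp_force: 0.0
```

Emit:
drive_tool --pt "-0.2 0 0 0 0" --pt "-0.2 0 0 0 0"

```text
clock: 4.25
position: [445.8, 260.7, 122.5]
ee_rot: [0.999, 0.047, 0.002, -0.001]
contact_force: [0.4, -0.0, 0.3]
gripper_width: 50.9
grasp_force: 0.0
```

```bash
cat >> b.py <<'E'
def tool(st,P):
    """world point -> shift in tool axes from measured TCP"""
    return (R.from_quat(st["ee_rot"]).as_matrix().T@(np.array(P,float)-st["position"])).round(1)
E
python3 - <<'E'
from b import *
st,c,im=look("wrist","w3");print(st["clock"],st["position"],yaw(st))
for b in findbars(im,c): print(b,"shift",tool(st,[*b[1],3]))
st,c,im=look("top","t3");m=np.zeros(0)
for b in findbars(im,c,19,300): 
  if 70<b[3]<140: print("top",b)
E
```

```text
4.25 [445.82646267 260.70831877 122.48747111] 5.426953216874463
(array([382.,  88.]), array([528.5, 196.9]), np.float64(35.3), np.float64(121.0), np.float64(54.0)) shift [ 75.9  71.6 119.6]
(array([434.,  31.]), array([575.4, 171.2]), np.float64(86.8), np.float64(48.0), np.float64(28.0)) shift [120.1 101.6 119.7]
(array([ 82., 101.]), array([504.3, 406.2]), np.float64(6.1), np.float64(101.0), np.float64(23.0)) shift [  71.6 -139.1  120. ]
(array([177., 181.]), array([452.8, 341.2]), np.float64(5.0), np.float64(101.0), np.float64(18.0)) shift [ 14.1 -79.3 119.7]
(array([278., 198.]), array([447.8, 265.2]), np.float64(5.7), np.float64(96.0), np.float64(13.0)) shift [  2.   -4.1 119.5]
(array([520., 160.]), array([496.6,  94.6]), np.float64(82.1), np.float64(37.0), np.float64(15.0)) shift [ 34.4 170.4 119.3]
top (array([410.,  93.]), array([ 930.5, -377. ]), np.float64(-38.8), np.float64(77.0), np.float64(46.0))
top (array([ 53., 152.]), array([771.3, 702.8]), np.float64(23.1), np.float64(98.0), np.float64(68.0))
top (array([481., 261.]), array([ 422.5, -550.2]), np.float64(53.6), np.float64(115.0), np.float64(102.0))
```

View pics/w3.png

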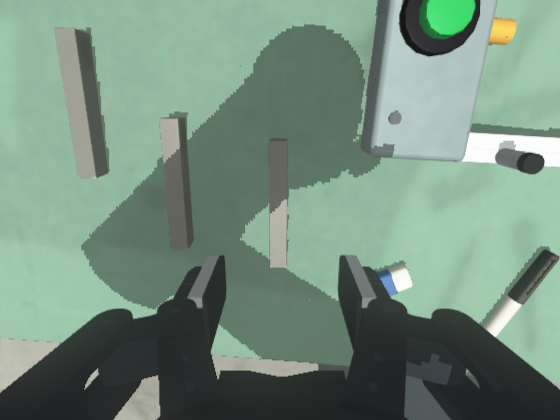

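w3 shows the bar beneath the gripper at (278,203), nearly centred between the fingers. I'll grasp it now.

Emit:
drive_tool --pt "-0.2 0 -4 60 0" --pt "-0.2 0 -4 100 0" --pt "-0.2 0 -4 115 0" --pt "-0.2 0 -4 119 0" --pt "-0.2 0 -4 119 0" --pt "1 0 -4 119 0" --pt "1 0 -4 119 0" --pt "1 0 -4 119 0" --pt "1 0 -4 119 0" --pt "1 0 -4 119 0" --pt "1 0 -4 119 0"

```text
clock: 5.45
position: [445.0, 264.1, 3.1]
ee_rot: [0.999, 0.047, 0.001, -0.001]
contact_force: [-0.8, -0.6, 6.0]
gripper_width: 12.4
grasp_force: 60.9
```

Emit:
drive_tool --pt "1 0 0 -30 0" --pt "1 0 0 -70 0" --pt "1 0 0 -110 0" --pt "1 0 0 -110 0"

```text
clock: 5.85
position: [447.2, 266.1, 117.5]
ee_rot: [0.999, 0.047, 0.005, -0.004]
contact_force: [0.5, 0.7, -1.2]
gripper_width: 12.1
grasp_force: 60.0
```

Emit:
drive_tool --pt "1 114 428 -40 0" --pt "1 114 428 -40 0" --pt "1 114 428 -40 0" --pt "1 114 428 -40 0" --pt "1 114 428 -40 0" --pt "1 114 428 -40 0" --pt "1 114 428 -40 0" --pt "1 114 428 -40 0" --pt "1 114 428 -40 0" --pt "1 114 428 -40 0" --pt "1 114 428 -40 0" --pt "1 114 428 -40 0"

```text
clock: 7.05
position: [596.7, -151.5, 150.5]
ee_rot: [0.999, 0.047, -0.001, -0.0]
contact_force: [-0.2, 0.7, -2.1]
gripper_width: 11.6
grasp_force: 60.1
```

Emit:
drive_tool --pt "1 0 0 0 0" --pt "1 0 0 0 0"

```text
clock: 7.25
position: [597.4, -150.9, 151.4]
ee_rot: [0.999, 0.048, -0.0, -0.0]
contact_force: [0.3, 0.2, -1.9]
gripper_width: 12.2
grasp_force: 60.1
```

```bash
python3 - <<'E'
from b import *
st,c,im=look("wrist","w4");print(st["clock"],st["position"],yaw(st),st["grasp_force"])
m=masks(im)["blue"]
for a,p,r in blobs(m,500):print(a,p,[(v.round().tolist(),ray(c,v,18)[:2].round(1).tolist()) for v in cv2.boxPoints(r)])
E
```

```text
7.25 [ 597.43143859 -150.93313886  151.38817012] 5.448157067203856 60.0624418258667
26882 [359.93545867 177.42619597] [([248.0, 101.0], [669.7, -116.3]), ([518.0, 97.0], [692.1, -323.3]), ([520.0, 271.0], [548.0, -369.2]), ([250.0, 274.0], [521.2, -128.3])]
```

View pics/w4.png

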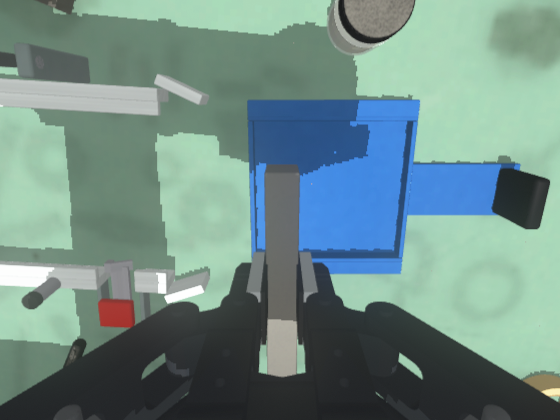

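w4 shows the bar held centrally above the front part of the tray, which has rim corners at (248,100), (420,99) and (402,272). I'll place it at tray y of about +36.

Emit:
drive_tool --pt "1 2 2.5 50 0" --pt "1 2 2.5 90 0" --pt "1 2 2.5 120 0" --pt "1 2 2.5 135 0" --pt "1 2 2.5 143.5 0" --pt "1 2 2.5 143.5 0" --pt "1 2 2.5 143.5 0" --pt "0.48 2 2.5 143.5 0" --pt "0.48 2 2.5 143.5 0" --pt "0.48 2 2.5 143.5 0"

```text
clock: 8.3
position: [600.4, -154.4, 8.6]
ee_rot: [0.999, 0.047, 0.001, 0.0]
contact_force: [0.1, -0.3, 0.3]
gripper_width: 22.3
grasp_force: 0.0
```

Emit:
drive_tool --pt "0.48 0 0 -20 0" --pt "0.48 0 0 -60 0" --pt "0.2 0 0 -140 0" --pt "0.2 0 0 -140 0"

```text
clock: 8.7
position: [601.5, -154.8, 152.3]
ee_rot: [0.999, 0.047, 0.003, 0.001]
contact_force: [1.1, 0.4, -0.0]
gripper_width: 34.2
grasp_force: 0.0
```

```bash
python3 - <<'E'
from b import *
st,c,im=look("wrist","w5");print(st["clock"],st["position"],yaw(st),st["grasp_force"])
for b in findbars(im,c,23): print(b)
E
```

```text
8.7 [ 601.45716877 -154.84401387  152.2665182 ] 5.3847904583582835 0.0
(array([49.,  7.]), array([722.4,  28. ]), np.float64(-84.6), np.float64(38.0), np.float64(13.0))
(array([369.,  20.]), array([ 736. , -204.6]), np.float64(-84.6), np.float64(49.0), np.float64(30.0))
(array([337.,  42.]), array([ 723. , -182.5]), np.float64(50.5), np.float64(42.0), np.float64(21.0))
(array([43., 72.]), array([681.6,  32.7]), np.float64(-87.9), np.float64(62.0), np.float64(26.0))
(array([281., 161.]), array([ 629.9, -149.6]), np.float64(5.7), np.float64(40.0), np.float64(13.0))
(array([530., 207.]), array([ 611.1, -360.7]), np.float64(6.0), np.float64(43.0), np.float64(12.0))
```

Emit:
drive_tool --pt "-0.2 -99 -506 0 0" --pt "-0.2 -99 -506 0 0" --pt "-0.2 -99 -506 0 0" --pt "-0.2 -99 -506 0 0" --pt "-0.2 -99 -506 0 0" --pt "-0.2 -99 -506 0 0" --pt "-0.2 -99 -506 0 0" --pt "-0.2 -99 -506 0 0" --pt "-0.2 -99 -506 0 0" --pt "-0.2 -99 -506 0 0" --pt "-0.2 -99 -506 30 0" --pt "-0.2 -99 -506 30 0"

```text
clock: 9.95
position: [451.5, 340.9, 114.5]
ee_rot: [0.999, 0.048, -0.002, 0.002]
contact_force: [-0.1, -1.3, -0.6]
gripper_width: 51.1
grasp_force: 0.0
```

Emit:
drive_tool --pt "-0.2 0 0 0 0" --pt "-0.2 0 0 0 0"

```text
clock: 10.15
position: [454.8, 339.7, 118.7]
ee_rot: [0.999, 0.046, 0.001, -0.0]
contact_force: [0.0, -0.2, 0.8]
gripper_width: 50.6
grasp_force: 0.0
```

```bash
python3 - <<'E'
from b import *
st,c,im=look("wrist","w6");print(st["clock"],st["position"],yaw(st),st["grasp_force"])
for b in findbars(im,c,19): print(b,"shift",tool(st,[*b[1],3]))
E
```

```text
10.15 [454.83640687 339.69190414 118.71744649] 5.305023589519464 0.0
(array([496.,  90.]), array([545.5, 193.7]), np.float64(18.6), np.float64(121.0), np.float64(60.0)) shift [ 76.6 153.8 115.7]
(array([549.,  50.]), array([577.3, 177.9]), np.float64(20.0), np.float64(35.0), np.float64(13.0)) shift [106.8 172.5 115.7]
(array([190., 126.]), array([503.4, 408.8]), np.float64(5.9), np.float64(101.0), np.float64(17.0)) shift [ 54.6 -64.2 115.8]
(array([279., 200.]), array([457. , 343.7]), np.float64(5.7), np.float64(93.0), np.float64(13.0)) shift [  2.4  -3.7 115.7]
```

Emit:
drive_tool --pt "-0.2 -1 -4 60 0" --pt "-0.2 -1 -4 100 0" --pt "-0.2 -1 -4 112 0" --pt "-0.2 -1 -4 115.5 0" --pt "-0.2 -1 -4 115.5 0" --pt "1 -1 -4 115.5 0" --pt "1 -1 -4 115.5 0" --pt "1 -1 -4 115.5 0" --pt "1 -1 -4 115.5 0" --pt "1 -1 -4 115.5 0" --pt "1 -1 -4 115.5 0"

```text
clock: 11.3
position: [453.4, 344.6, 4.3]
ee_rot: [0.999, 0.047, 0.001, -0.001]
contact_force: [-0.6, -2.0, 6.7]
gripper_width: 11.9
grasp_force: 61.7
```

Emit:
drive_tool --pt "1 0 0 -30 0" --pt "1 0 0 -70 0" --pt "1 0 0 -110 0" --pt "1 0 0 -148 0" --pt "1 0 0 -148 0"

```text
clock: 11.8
position: [455.3, 346.7, 157.1]
ee_rot: [0.999, 0.047, 0.005, -0.005]
contact_force: [-0.1, 1.3, -1.8]
gripper_width: 11.7
grasp_force: 60.8
```

Emit:
drive_tool --pt "1 99 543 0 0" --pt "1 99 543 0 0" --pt "1 99 543 0 0" --pt "1 99 543 0 0" --pt "1 99 543 0 0" --pt "1 99 543 0 0" --pt "1 99 543 0 0" --pt "1 99 543 0 0" --pt "1 99 543 0 0" --pt "1 99 543 0 0" --pt "1 99 543 0 0" --pt "1 99 543 0 0"

```text
clock: 13.0
position: [602.0, -192.5, 148.8]
ee_rot: [0.999, 0.043, -0.001, 0.0]
contact_force: [-0.6, 1.1, -2.8]
gripper_width: 11.9
grasp_force: 60.7
```

Emit:
drive_tool --pt "1 0 0 0 0" --pt "1 0 0 0 0" --pt "1 0 0 0 0"

```text
clock: 13.3
position: [601.6, -186.0, 150.2]
ee_rot: [0.999, 0.048, -0.0, -0.0]
contact_force: [-0.8, 0.4, -2.5]
gripper_width: 11.8
grasp_force: 60.7
```

```bash
python3 - <<'E'
from b import *
st,c,im=look("wrist","w7");print(st["clock"],st["position"],yaw(st),st["grasp_force"],"shift",tool(st,[603,-189,7.5]))
E
```

```text
13.3 [ 601.58132683 -185.98485504  150.19716056] 5.447157664137522 60.73826551437378 shift [  1.2   3.2 142.7]
```

View pics/w7.png

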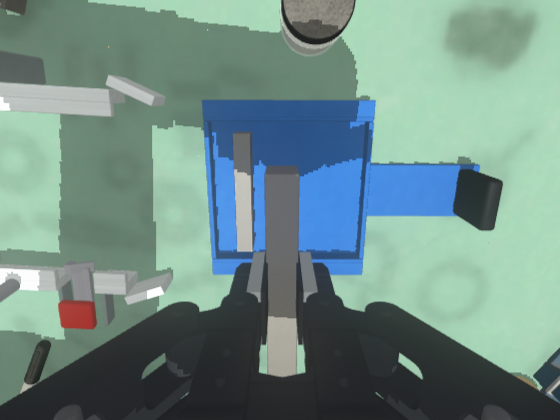

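w7 shows the first bar flat in the tray at (244,190) and the second held over the tray's middle at (281,200). I'll place this one and fetch the third.

Emit:
drive_tool --pt "1 1 4 50 0" --pt "1 1 4 90 0" --pt "1 1 4 120 0" --pt "1 1 4 135 0" --pt "1 1 4 142 0" --pt "1 1 4 142 0" --pt "1 1 4 142 0" --pt "0.5 1 4 142 0" --pt "0.5 1 4 142 0" --pt "0.5 1 4 142 0"

```text
clock: 14.35
position: [603.9, -191.4, 9.2]
ee_rot: [0.999, 0.047, 0.001, 0.0]
contact_force: [-0.4, 0.2, -0.0]
gripper_width: 21.0
grasp_force: 0.0
```

Emit:
drive_tool --pt "0.5 0 0 -20 0" --pt "0.5 0 0 -60 0" --pt "0.2 0 0 -140 0" --pt "0.2 0 0 -140 0"

```text
clock: 14.75
position: [604.9, -191.8, 152.8]
ee_rot: [0.999, 0.047, 0.003, 0.001]
contact_force: [0.7, 0.3, 0.6]
gripper_width: 34.2
grasp_force: 0.0
```

Emit:
drive_tool --pt "-0.2 -42 -590 0 0" --pt "-0.2 -42 -590 0 0" --pt "-0.2 -42 -590 0 0" --pt "-0.2 -42 -590 0 0" --pt "-0.2 -42 -590 0 0" --pt "-0.2 -42 -590 0 0" --pt "-0.2 -42 -590 0 0" --pt "-0.2 -42 -590 0 0" --pt "-0.2 -42 -590 0 0" --pt "-0.2 -42 -590 0 0" --pt "-0.2 -42 -590 0 0" --pt "-0.2 -42 -590 0 0"

```text
clock: 15.95
position: [505.8, 394.9, 148.8]
ee_rot: [0.999, 0.047, 0.0, -0.0]
contact_force: [0.9, 0.3, -0.1]
gripper_width: 51.2
grasp_force: 0.0
```

Emit:
drive_tool --pt "-0.2 0 0 30 0" --pt "-0.2 0 0 30 0" --pt "-0.2 0 0 30 0"

```text
clock: 16.25
position: [506.4, 391.5, 118.1]
ee_rot: [0.999, 0.047, -0.0, 0.001]
contact_force: [-0.9, 0.6, -0.2]
gripper_width: 51.3
grasp_force: 0.0
```

```bash
python3 - <<'E'
from b import *
st,c,im=look("wrist","w8");print(st["clock"],st["position"],yaw(st),st["grasp_force"])
for b in findbars(im,c,19): print(b,"shift",tool(st,[*b[1],3]))
E
```

```text
16.25 [506.41275425 391.50489465 118.1317927 ] 5.345988808208899 0.0
(array([540., 174.]), array([557.9, 207.7]), np.float64(2.4), np.float64(138.0), np.float64(26.0)) shift [ 34.2 187.6 115.4]
(array([257., 199.]), array([507.7, 411.5]), np.float64(4.6), np.float64(94.0), np.float64(13.0)) shift [  3.3 -20.  115.1]
```

Emit:
drive_tool --pt "-0.2 0 -20 60 0" --pt "-0.2 0 -20 100 0" --pt "-0.2 0 -20 111 0" --pt "-0.2 0 -20 115 0" --pt "-0.2 0 -20 115 0" --pt "1 0 -20 115 0" --pt "1 0 -20 115 0" --pt "1 0 -20 115 0" --pt "1 0 -20 115 0" --pt "1 0 -20 115 0" --pt "1 0 -20 115 0"

```text
clock: 17.4
position: [505.5, 412.7, 5.7]
ee_rot: [0.999, 0.047, 0.001, -0.001]
contact_force: [-1.7, -1.6, 6.9]
gripper_width: 11.8
grasp_force: 63.0
```

Emit:
drive_tool --pt "1 0 0 -30 0" --pt "1 0 0 -70 0" --pt "1 0 0 -110 0" --pt "1 0 0 -148 0" --pt "1 0 0 -148 0"

```text
clock: 17.9
position: [507.2, 414.8, 158.7]
ee_rot: [0.999, 0.047, 0.005, -0.005]
contact_force: [0.4, 0.4, -0.8]
gripper_width: 11.8
grasp_force: 62.0
```

Emit:
drive_tool --pt "1 42 643 0 0" --pt "1 42 643 0 0" --pt "1 42 643 0 0" --pt "1 42 643 0 0" --pt "1 42 643 0 0" --pt "1 42 643 0 0" --pt "1 42 643 0 0" --pt "1 42 643 0 0" --pt "1 42 643 0 0" --pt "1 42 643 0 0" --pt "1 42 643 0 0" --pt "1 42 643 0 0"

```text
clock: 19.1
position: [598.6, -182.1, 150.3]
ee_rot: [0.999, 0.047, -0.001, -0.0]
contact_force: [2.0, 0.8, -1.5]
gripper_width: 11.8
grasp_force: 61.9
```

```bash
python3 - <<'E'
from b import *
st=arm.read_state();print(st["clock"],st["position"],yaw(st),st["grasp_force"],"shift",tool(st,[606.4,-224.8,8]))
E
```

```text
19.1 [ 598.64104608 -182.0762853   150.3254327 ] 5.330538628331563 61.911832094192505 shift [  4.   43.4 142.3]
```

Emit:
drive_tool --pt "1 3 43 0 0" --pt "1 3 43 0 0" --pt "1 3 43 0 0" --pt "1 3 43 0 0"

```text
clock: 19.5
position: [605.8, -222.0, 150.5]
ee_rot: [0.999, 0.047, -0.001, -0.0]
contact_force: [-0.4, -0.2, -3.7]
gripper_width: 11.6
grasp_force: 61.9
```

```bash
python3 - <<'E'
from b import *
st,c,im=look("wrist","w9");print(st["clock"],st["position"],yaw(st),st["grasp_force"],"shift",tool(st,[606.4,-224.8,9]))
m=masks(im)["blue"]
for a,p,r in blobs(m,500):print(a,[(v.round().tolist(),ray(c,v,18)[:2].round(1).tolist()) for v in cv2.boxPoints(r)])
for b in findbars(im,c,23): print(b)
E
```

```text
19.5 [ 605.7670849  -221.95963284  150.53037966] 5.369953486169866 61.91347002983093 shift [  0.6   3.  141.5]
21639 [([157.0, 101.0], [671.3, -117.8]), ([436.0, 101.0], [691.5, -331.6]), ([436.0, 273.0], [546.7, -364.9]), ([157.0, 273.0], [523.0, -116.0])]
(array([258.,  23.]), array([ 727.4, -190.5]), np.float64(-84.6), np.float64(50.0), np.float64(37.0))
(array([550.,  43.]), array([ 742.6, -397.9]), np.float64(18.8), np.float64(47.0), np.float64(18.0))
(array([98., 92.]), array([673.4, -70.4]), np.float64(70.3), np.float64(43.0), np.float64(12.0))
(array([ 68., 100.]), array([663.6, -53.8]), np.float64(-4.4), np.float64(21.0), np.float64(15.0))
(array([244., 153.]), array([ 637.3, -187.1]), np.float64(5.5), np.float64(32.0), np.float64(14.0))
(array([282., 214.]), array([ 588.6, -222.4]), np.float64(6.2), np.float64(82.0), np.float64(26.0))
(array([442., 203.]), array([ 610.4, -353.3]), np.float64(5.2), np.float64(40.0), np.float64(10.0))
```

View pics/w9.png

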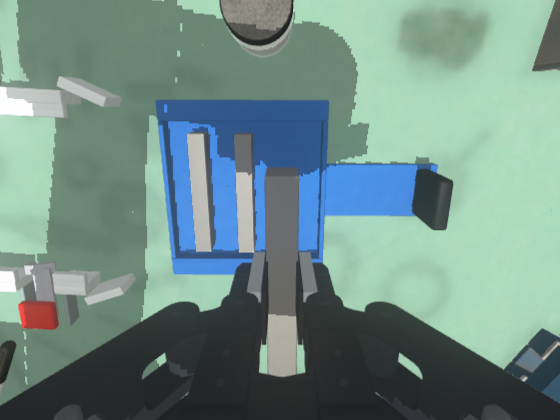

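w9 shows two bars flat in the tray at (200,190) and (245,190), and the third over the rear slot. I'll place it and look over the tab.

Emit:
drive_tool --pt "1 0 3.5 50 0" --pt "1 0 3.5 90 0" --pt "1 0 3.5 120 0" --pt "1 0 3.5 135 0" --pt "1 0 3.5 140.5 0" --pt "1 0 3.5 140.5 0" --pt "1 0 3.5 140.5 0" --pt "0.5 0 3.5 140.5 0" --pt "0.5 0 3.5 140.5 0" --pt "0.5 0 3.5 140.5 0"

```text
clock: 20.55
position: [607.4, -226.6, 12.0]
ee_rot: [0.999, 0.047, 0.001, 0.0]
contact_force: [-0.4, 0.2, -0.6]
gripper_width: 21.3
grasp_force: 0.0
```

Emit:
drive_tool --pt "0.5 0 0 -20 0" --pt "0.5 0 0 -60 0" --pt "0.2 0 0 -140 0" --pt "-0.2 0 113 -140 0" --pt "-0.2 0 113 -140 0" --pt "-0.2 0 113 -140 0" --pt "-0.2 0 113 -140 0" --pt "-0.2 0 113 -140 0" --pt "-0.2 0 113 -140 0"

```text
clock: 21.45
position: [616.9, -337.8, 150.4]
ee_rot: [0.999, 0.047, -0.0, -0.0]
contact_force: [0.0, 0.5, -0.3]
gripper_width: 51.1
grasp_force: 0.0
```

```bash
python3 - <<'E'
from b import *
st,c,im=look("wrist","w10");print(st["clock"],st["position"],yaw(st),"exp tab px",proj(c,[617.1,-338.4,52]))
m=masks(im)["blue"]
for a,p,r in blobs(m,500):print(a,[(v.round().tolist(),ray(c,v,18)[:2].round(1).tolist()) for v in cv2.boxPoints(r)])
E
```

```text
21.45 [ 616.93315707 -337.8362356   150.40492523] 5.390655743656948 exp tab px [284.40077977 207.14076994]
20260 [([22.0, 274.0], [521.7, -111.3]), ([22.0, 101.0], [672.6, -130.1]), ([299.0, 101.0], [692.8, -342.5]), ([299.0, 274.0], [545.4, -358.8])]
```

View pics/w10.png

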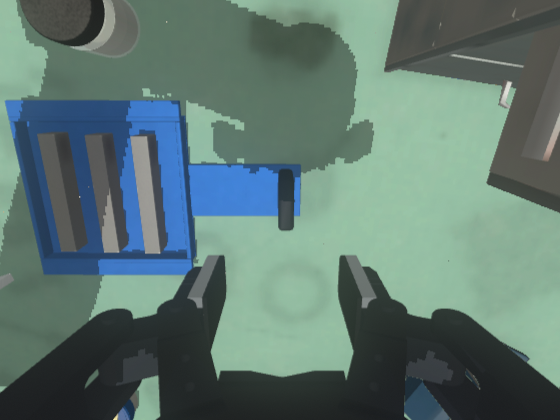

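w10 shows all three bars flat in the tray and the tab's top centred at (286,200), about 4 mm further in x than expected. I'll pinch it.

Emit:
drive_tool --pt "-0.2 4 1 50 0" --pt "-0.2 4 1 90 0" --pt "-0.2 4 1 115 0" --pt "-0.2 4 1 125 0" --pt "-0.2 4 1 127 0" --pt "-0.2 4 1 127 0" --pt "1 4 1 127 0" --pt "1 4 1 127 0" --pt "1 4 1 127 0" --pt "1 4 1 127 0" --pt "1 4 1 127 0" --pt "1 4 1 127 0"

```text
clock: 22.7
position: [622.1, -339.9, 25.3]
ee_rot: [0.999, 0.047, 0.001, 0.001]
contact_force: [-0.6, -0.2, 6.3]
gripper_width: 11.0
grasp_force: 60.1
```

```bash
python3 - <<'E'
from b import *
st,c,im=look("wrist","w11");print(st["clock"],st["position"],yaw(st),st["grasp_force"],st["gripper_width"],st["contact_force"])
m=masks(im)["blue"].astype(np.uint8)
cn=max(cv2.findContours(m,0,2)[0],key=cv2.contourArea);ap=cv2.approxPolyDP(cv2.convexHull(cn),5,True)[:,0]
print([ (v.tolist(),ray(c,v,18)[:2].round(1).tolist()) for v in ap])
st,c,im=look("top","t11")
m=masks(im)["blue"].astype(np.uint8);m[240:]=0
cn=max(cv2.findContours(m,0,2)[0],key=cv2.contourArea);ap=cv2.approxPolyDP(cv2.convexHull(cn),3,True)[:,0]
print([ (v.tolist(),ray(c,v,18)[:2].round(1).tolist()) for v in ap])
E
```

```text
22.7 [ 622.06815236 -339.93911435   25.27766416] 5.3634877922002895 60.05633354187012 11.000907503314517 [-0.55492293 -0.24321753  6.33116125]
[([306, 218], [646.0, -347.7]), ([305, 250], [629.9, -349.1]), ([229, 295], [602.1, -314.1]), ([21, 393], [530.2, -203.2]), ([0, 392], [529.8, -191.8]), ([0, 112], [681.0, -213.2]), ([89, 112], [684.5, -250.7])]
[([349, 178], [671.1, -184.2]), ([339, 225], [532.1, -150.1]), ([334, 227], [526.5, -135.3]), ([328, 180], [666.2, -121.9])]
```

View pics/w11.png

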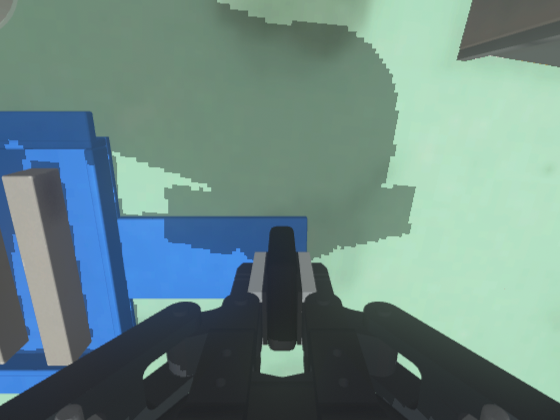

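```bash
python3 - <<'E'
from b import *
st=arm.read_state();c=cam("wrist",st)
for n,uv,z in [("tab far",(281,228),52),("tab near",(281,350),52),("tong+",(200,217),6),("tong-",(200,299),6),("tong+z10",(200,217),10),("tong-",(200,299),10)]:
    P=ray(c,uv,z);print(n,tool(st,P))
E
```

```text
tab far [ 30.9  -1.6 -26.6]
tab near [-22.   -1.6 -26.7]
tong+ [ 19.5 -42.3  19.3]
tong- [-27.3 -45.5  19.2]
tong+z10 [ 20.8 -41.3  15.3]
tong- [-24.8 -44.4  15.2]
```

Emit:
drive_tool --pt "1 -2 -1.5 0 0.3" --pt "1 -4 -3 0 0.6" --pt "1 -6 -4.5 0 0.9" --pt "1 -8 -6 0 1.2" --pt "1 -10 -7.5 0 1.5" --pt "1 -12 -9 0 1.8" --pt "1 -14 -10.5 0 2.1" --pt "1 -16 -12 0 2.4" --pt "1 -18 -13.5 0 2.7" --pt "1 -20 -15 0 3.0" --pt "1 -21 -16 0 3.3" --pt "1 -21 -16 0 3.3"

```text
clock: 24.0
position: [600.6, -326.3, 25.4]
ee_rot: [1.0, 0.018, 0.002, 0.001]
contact_force: [1.2, -3.4, 6.3]
gripper_width: 10.9
grasp_force: 60.1
```

```bash
python3 - <<'E'
from b import *
st,c,im=look("wrist","w12");print(st["clock"],st["position"],yaw(st),st["grasp_force"],st["gripper_width"],st["contact_force"])
m=masks(im)["blue"].astype(np.uint8)
cn=max(cv2.findContours(m,0,2)[0],key=cv2.contourArea);ap=cv2.approxPolyDP(cv2.convexHull(cn),5,True)[:,0]
print([ (v.tolist(),ray(c,v,18)[:2].round(1).tolist()) for v in ap])
st,c,im=look("top","t12")
# rectify a crop for view
cv2.imwrite("pics/t12c.png",cv2.resize(im[150:270,200:420],None,fx=3.6,fy=3.6,interpolation=cv2.INTER_CUBIC))
E
```

```text
24.0 [ 600.5625745  -326.3477703    25.38502201] 2.0244685790927535 60.140318870544434 10.92195158867049 [ 1.15214792 -3.35231102  6.32098557]
[([306, 218], [623.9, -335.5]), ([305, 250], [607.7, -335.9]), ([229, 295], [582.0, -299.4]), ([22, 392], [517.7, -185.3]), ([0, 392], [517.3, -173.3]), ([0, 111], [667.1, -203.2]), ([88, 112], [668.0, -240.3])]
```

View pics/t12c.png

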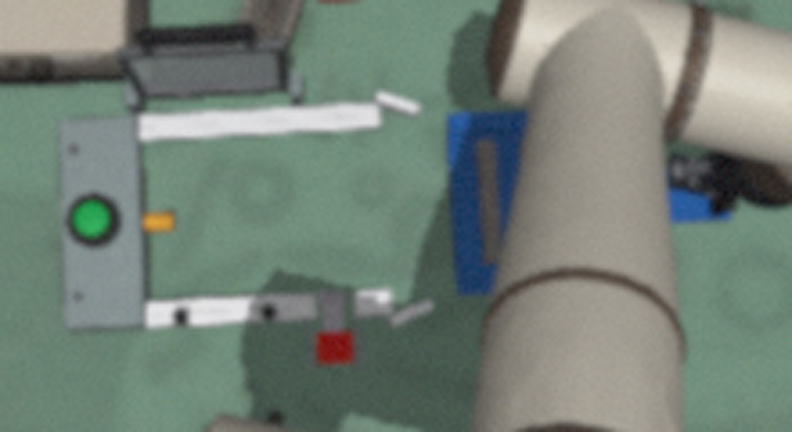

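The crop shows the tray's front edge from (450,115) to (460,293), centred on the rail axis and square to it. Now I'll slide it into the mouth.

Emit:
drive_tool --pt "1 -0.5 -6 0 0" --pt "1 -0.5 -12 0 0" --pt "1 -0.5 -18 0 0" --pt "1 -0.5 -24 0 0" --pt "1 -0.5 -30 0 0" --pt "1 -0.5 -36 0 0" --pt "1 -0.5 -42 0 0" --pt "1 -0.5 -48 0 0" --pt "1 -0.5 -54 0 0" --pt "1 -0.5 -60 0 0" --pt "1 -0.5 -66 0 0" --pt "1 -0.5 -72 0 0"

```text
clock: 25.3
position: [596.7, -254.7, 25.3]
ee_rot: [1.0, 0.018, 0.001, 0.001]
contact_force: [0.6, -5.4, 6.6]
gripper_width: 11.1
grasp_force: 60.3
```

Emit:
drive_tool --pt "1 0 -6 0 0" --pt "1 0 -12 0 0" --pt "1 0 -18 0 0" --pt "1 0 -24 0 0" --pt "1 0 -28 0 0" --pt "1 0 -28 0 0"

```text
clock: 25.9
position: [595.7, -225.9, 25.0]
ee_rot: [1.0, 0.018, 0.001, 0.001]
contact_force: [0.5, -2.0, 6.8]
gripper_width: 10.8
grasp_force: 60.1
```

```bash
cat >> b.py <<'E'
O=np.array([581.7,69.]);TH=np.radians(2.1)
def sta(P): 
    d=np.array(P[:2])-O;return np.array([d[0]*np.cos(TH)+d[1]*np.sin(TH),-d[0]*np.sin(TH)+d[1]*np.cos(TH)]).round(1)
def wor(x,y,z): return np.array([O[0]+x*np.cos(TH)-y*np.sin(TH),O[1]+x*np.sin(TH)+y*np.cos(TH),z])
E
python3 - <<'E'
from b import *
st=arm.read_state();print(st["clock"],st["position"],sta(st["position"]),yaw(st),st["contact_force"],st["wrist_torque"],st["gripper_width"])
E
```

```text
25.9 [ 595.683028   -225.93897127   25.03101598] [   3.2 -295.3] 2.0802470370012034 [ 0.49606739 -1.98400165  6.82228351] [-0.26158782 -0.2686793  -0.0246145 ] 10.842072561488488
```

Emit:
drive_tool --pt "1 0 -9 0 0" --pt "1 0 -18 0 0" --pt "1 0 -27 0 0" --pt "1 0 -36 0 0" --pt "1 0 -45 0 0" --pt "1 0 -54 0 0" --pt "1 0 -63 0 0" --pt "1 0 -72 0 0" --pt "1 0 -81 0 0" --pt "1 0 -90 0 0" --pt "1 0 -98 0 0" --pt "1 0 -105 0 0"

```text
clock: 27.1
position: [591.5, -121.1, 25.0]
ee_rot: [1.0, 0.018, 0.001, 0.001]
contact_force: [0.2, -5.4, 7.1]
gripper_width: 10.8
grasp_force: 60.5
```

Emit:
drive_tool --pt "1 0 -4 0 0" --pt "1 0 -8 0 0" --pt "1 0 -12 0 0" --pt "1 0 -16 0 0" --pt "1 0 -20 0 0" --pt "1 0 -24 0 0" --pt "1 0 -27 0 0" --pt "1 0 -30 0 0" --pt "1 0 -30 0 0"

```text
clock: 28.0
position: [590.5, -92.0, 25.2]
ee_rot: [1.0, 0.018, 0.001, 0.001]
contact_force: [0.5, -7.1, 8.8]
gripper_width: 10.9
grasp_force: 60.6
```

```bash
python3 - <<'E'
from b import *
st=arm.read_state();print(st["clock"],st["position"],sta(st["position"]),yaw(st),st["contact_force"],st["wrist_torque"],st["gripper_width"],st["grasp_force"])
E
```

```text
28.0 [590.46354019 -92.01926783  25.17917581] [   2.9 -161.2] 2.0745576264046184 [ 0.50712775 -7.06064959  8.79341935] [-1.52367433 -0.01723781 -0.01571211] 10.85979452352119 60.63272774219513
```

Emit:
drive_tool --pt "1 0 -2 0 0" --pt "1 0 -4 0 0" --pt "1 0 -6 0 0" --pt "1 0 -8 0 0" --pt "1 0 -10 0 0" --pt "1 0 -10 0 0"

```text
clock: 28.6
position: [590.0, -82.5, 25.2]
ee_rot: [1.0, 0.018, 0.001, 0.001]
contact_force: [-0.2, -8.4, 9.3]
gripper_width: 10.8
grasp_force: 60.6
```

Emit:
drive_tool --pt "1 0 -1 0 0" --pt "1 0 -2 0 0" --pt "1 0 -2 0 0"

```text
clock: 28.9
position: [590.0, -80.6, 25.2]
ee_rot: [1.0, 0.018, 0.001, 0.001]
contact_force: [0.6, -8.5, 8.7]
gripper_width: 10.8
grasp_force: 60.6
```

Emit:
drive_tool --pt "1 0 -1 0 0" --pt "1 0 -2 0 0" --pt "1 0 -2 0 0"

```text
clock: 29.2
position: [589.8, -78.8, 25.2]
ee_rot: [1.0, 0.018, 0.0, 0.001]
contact_force: [0.6, -7.9, 8.0]
gripper_width: 10.9
grasp_force: 60.6
```

```bash
python3 - <<'E'
from b import *
st=arm.read_state();print(st["clock"],st["position"],sta(st["position"]),yaw(st),st["contact_force"],st["wrist_torque"],st["gripper_width"],st["grasp_force"])
E
```

```text
29.2 [589.84616122 -78.79185984  25.19556028] [   2.7 -148. ] 2.0503234138953164 [ 0.63918021 -7.92638595  7.98357096] [-2.31861842 -0.14189878  0.00836806] 10.881003711703993 60.63195526599884
```

Emit:
drive_tool --pt "1 0 -1 0 0" --pt "1 0 -1 0 0"

```text
clock: 29.4
position: [589.8, -77.9, 25.2]
ee_rot: [1.0, 0.018, 0.001, 0.001]
contact_force: [-0.2, -9.4, 7.5]
gripper_width: 10.9
grasp_force: 60.6
```

Emit:
drive_tool --pt "1 0 1 0 0" --pt "1 0 2 0 0" --pt "1 0 2 0 0"

```text
clock: 29.7
position: [589.9, -78.1, 25.0]
ee_rot: [1.0, 0.018, 0.001, 0.0]
contact_force: [-0.8, -2.1, 8.9]
gripper_width: 10.9
grasp_force: 60.6
```

Emit:
drive_tool --pt "1 0 1 0 0" --pt "1 0 2 0 0" --pt "1 0 2 0 0"

```text
clock: 30.0
position: [590.0, -79.3, 24.8]
ee_rot: [1.0, 0.018, 0.001, -0.0]
contact_force: [-0.5, 1.6, 8.0]
gripper_width: 10.8
grasp_force: 60.5
```

Emit:
drive_tool --pt "1 0 1 0 0" --pt "1 0 2 0 0" --pt "1 0 2 0 0"

```text
clock: 30.3
position: [589.5, -80.0, 24.5]
ee_rot: [1.0, 0.017, 0.0, -0.001]
contact_force: [-1.5, 7.1, 8.4]
gripper_width: 11.1
grasp_force: 60.6
```

The pull meets rising resistance with little movement, so the catch is behind the tray. I'll relax, release and look.

Emit:
drive_tool --pt "1 0 -2 0 0" --pt "1 0 -2 0 0" --pt "0.1 0 -2 0 0" --pt "0.1 0 -2 0 0" --pt "0.1 0 -2 0 0" --pt "0.1 0 -2 -30 0" --pt "0.1 0 -2 -70 0" --pt "0.1 0 -2 -120 0" --pt "0.1 0 -2 -170 0" --pt "0.1 0 -2 -200 0" --pt "0.1 0 -2 -200 0" --pt "0.1 0 -2 -200 0"

```text
clock: 31.5
position: [589.2, -79.4, 223.7]
ee_rot: [1.0, 0.018, -0.0, -0.0]
contact_force: [-1.4, 0.6, -0.6]
gripper_width: 38.6
grasp_force: 0.0
```

```bash
python3 - <<'E'
from b import *
st,c,im=look("wrist","w13");print(st["clock"],st["position"],sta(st["position"]),yaw(st),st["contact_force"])
m=masks(im)
for k,z in dict(green=52,red=28,blue=18).items():
  for a,p,r in blobs(m[k],150):
    print(k,a,p.round(1),sta(ray(c,p,z)),[sta(ray(c,q,z)).tolist() for q in cv2.boxPoints(r)])
_,c,im=look("side","s13");print("handle exp upright",proj(c,wor(97,8,257)),proj(c,wor(81,8,256)))
cv2.imwrite("pics/s13c.png",cv2.resize(im[140:270,200:360],None,fx=4.6,fy=4.6,interpolation=cv2.INTER_CUBIC))
E
```

```text
31.5 [589.17436163 -79.44051365 223.66566664] [   2.  -148.6] 2.0280916755698275 [-1.35382196  0.57504364 -0.62879106]
blue 553 [ 84.8 191.5] [-13.8  60.4] [[49.8, 102.6], [66.3, 65.0], [-64.4, 22.0], [-84.9, 63.2]]
blue 786 [ 88.8 175.2] [ 3.8 53.3] [[58.4, 57.4], [59.7, 48.8], [-52.2, 49.1], [-53.8, 58.6]]
blue 6480 [209.4 172.8] [  6.3 -72.1] [[-27.9, 35.0], [74.1, -16.0], [16.8, -171.6], [-96.1, -132.5]]
blue 1201 [122.2 174.8] [ 4.1 18.5] [[-53.6, 38.8], [55.7, 21.4], [55.4, 0.7], [-53.9, 16.2]]
handle exp upright [243.14267799 158.71850668] [248.18004302 159.13935812]
```

View pics/w13.png

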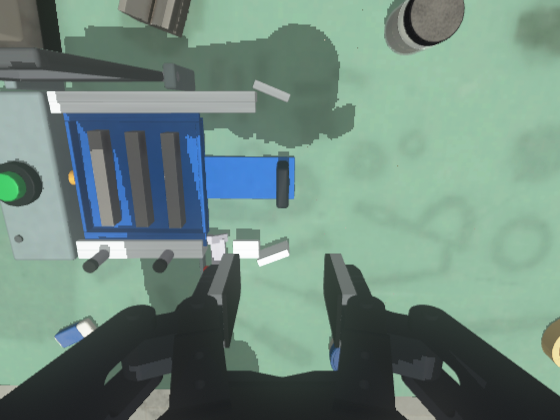

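View pics/s13c.png

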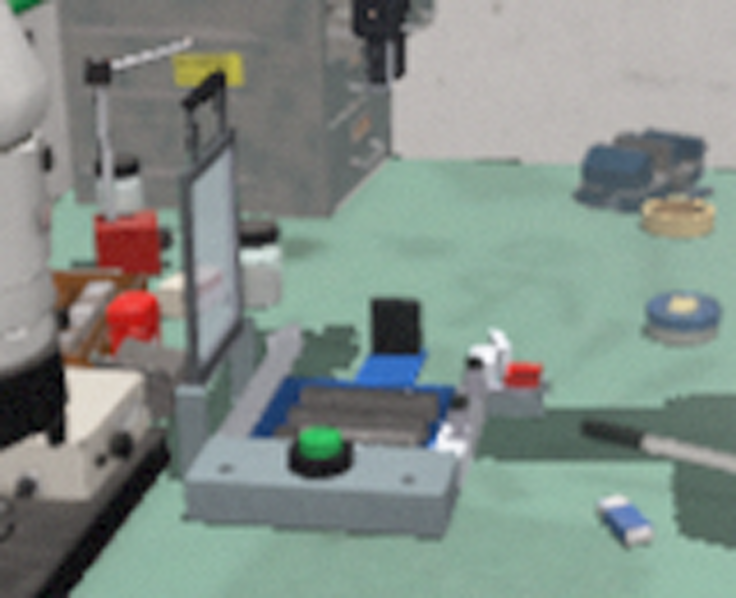

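w13 shows the tray home between the rails, its bars at (103,178), (138,178) and (173,180), with the catch hook behind the rim at (218,245). s13c shows the guard upright, its black handle at crop (205,90), which is px (244.6,159.6). In the earlier top crop the handle sits near px (254.4,160). Next I'll triangulate it.

```bash
python3 - <<'E'
from b import *
def d(c,uv):
    f,cx,cy,Rc,C=c;v=Rc@np.array([(uv[0]-cx)/f,(uv[1]-cy)/f,1]);return C,v/np.linalg.norm(v)
ct,cs=cam("top"),cam("side")
A=np.zeros((3,3));b=np.zeros(3)
for c,uv in((ct,(254.4,160)),(cs,(244.6,159.6))):
    C,v=d(c,uv);M=np.eye(3)-np.outer(v,v);A+=M;b+=M@C
P=np.linalg.solve(A,b);print("tri",P,sta(P),"reproj",proj(ct,P),proj(cs,P))
for th in(1.4,1.5,1.57,1.65):
    W=wor(97-197*np.cos(th),8,60+197*np.sin(th));print(th,W.round(1),proj(ct,W).round(1),proj(cs,W).round(1))
# black handle blob centroid in both pictures
for n,c,f in(("top",ct,"pics/t12.png"),("side",cs,"pics/s13.png")):
    im=cv2.imread(f);g=im.max(2);p=proj(c,wor(97,8,257)).round().astype(int);r=12;x0=p[0]-22;y0=p[1]-r
    roi=g[y0:p[1]+r,x0:p[0]+22];m=roi<45
    print(n,[(a,(q+[x0,y0]).round(1)) for a,q,_ in blobs(m,6)])
print(arm.read_state()["joints"].round(2))
E
```

```text
tri [672.90707618  79.31439704 253.79840947] [91.5  7. ] reproj [254.24801771 159.47415661] [245.01511557 159.68874657]
1.4 [644.9  79.3 254.1] [254.3 170.9] [253.7 159.8]
1.5 [664.4  80.  256.5] [253.9 162.7] [247.5 159. ]
1.57 [678.2  80.5 257. ] [253.6 157. ] [243.2 158.7]
1.65 [693.9  81.1 256.4] [253.4 150.6] [238.3 158.8]
top [(np.int32(63), array([253., 160.]))]
side [(np.int32(7), array([222.1, 155.6])), (np.int32(27), array([244.7, 159. ]))]
[ 0.14  0.34 -0.08 -0.   -1.15  1.47]
```

Emit:
drive_tool --pt "-0.2 0 0 -90 8" --pt "-0.2 0 0 -90 16" --pt "-0.2 0 0 -90 24" --pt "-0.2 0 0 -90 32" --pt "-0.2 0 0 -90 40" --pt "-0.2 0 0 -90 48" --pt "-0.2 0 0 -90 56" --pt "-0.2 0 0 -90 64" --pt "-0.2 0 0 -90 72" --pt "-0.2 0 0 -90 80" --pt "-0.2 0 0 -90 88" --pt "-0.2 0 0 -90 90"

```text
clock: 32.8
position: [589.1, -79.6, 311.3]
ee_rot: [0.719, -0.696, -0.002, 0.002]
contact_force: [0.4, 0.3, -0.2]
gripper_width: 51.2
grasp_force: 0.0
```

Emit:
drive_tool --pt "-0.2 0 0 0 0" --pt "-0.2 0 0 0 0"

```text
clock: 33.0
position: [589.3, -79.6, 312.2]
ee_rot: [0.72, -0.694, -0.001, 0.001]
contact_force: [0.3, -0.1, -0.2]
gripper_width: 51.4
grasp_force: 0.0
```

```bash
python3 - <<'E'
from b import *
st=arm.read_state();print(st["clock"],st["position"],yaw(st),tool(st,[672,80,237]),st["joints"].round(2))
E
```

```text
33.0 [589.33095946 -79.64394775 312.24521953] -87.90421841403581 [-156.5  -88.7   75. ] [ 0.14  0.29  0.07 -0.   -1.35 -0.1 ]
```

Emit:
drive_tool --pt "-0.2 -156 -89 0 0" --pt "-0.2 -156 -89 0 0" --pt "-0.2 -156 -89 0 0" --pt "-0.2 -156 -89 0 0" --pt "-0.2 -156 -89 0 0" --pt "-0.2 -156 -89 0 0" --pt "-0.2 -156 -89 20 0" --pt "-0.2 -156 -89 40 0" --pt "-0.2 -156 -89 55 0" --pt "-0.2 -156 -89 70 0" --pt "-0.2 -156 -89 74 0" --pt "-0.2 -156 -89 74 0"

```text
clock: 34.2
position: [672.5, 78.2, 239.6]
ee_rot: [0.719, -0.695, -0.0, 0.001]
contact_force: [0.0, -0.5, -0.4]
gripper_width: 51.1
grasp_force: 0.0
```

Emit:
drive_tool --pt "1 0 0 0 0" --pt "1 0 0 0 0" --pt "1 0 0 0 0" --pt "1 0 0 0 0" --pt "1 0 0 0 0" --pt "1 0 0 0 0"

```text
clock: 34.8
position: [673.5, 79.4, 241.0]
ee_rot: [0.72, -0.694, 0.001, -0.001]
contact_force: [-0.5, -1.5, 4.8]
gripper_width: 10.2
grasp_force: 58.7
```

```bash
python3 - <<'E'
from b import *
st=arm.read_state();print(st["clock"],st["position"],sta(st["position"]),yaw(st),st["contact_force"],st["gripper_width"],st["grasp_force"])
E
```

```text
34.8 [673.49061331  79.36701596 241.04765556] [92.1  7. ] -87.93506709215961 [-0.46642726 -1.51551942  4.76572044] 10.187218245345756 58.674126863479614
```

```bash
python3 - <<'E'
import numpy as np
def tab(a,b,n):
    for t in np.linspace(a,b,n+1)[1:]: print([round(197*(np.cos(t)-np.cos(a)),1),round(197*(np.sin(a)-np.sin(t)),1)],end=" ")
    print()
tab(1.546,1.0,12);tab(1.0,.4,12);tab(.4,.1,12);tab(.1,0,8)
E
```

```text
[np.float64(9.0), np.float64(0.4)] [np.float64(17.9), np.float64(1.3)] [np.float64(26.8), np.float64(2.5)] [np.float64(35.6), np.float64(4.1)] [np.float64(44.3), np.float64(6.2)] [np.float64(52.9), np.float64(8.6)] [np.float64(61.4), np.float64(11.4)] [np.float64(69.8), np.float64(14.6)] [np.float64(78.0), np.float64(18.2)] [np.float64(86.1), np.float64(22.2)] [np.float64(93.9), np.float64(26.5)] [np.float64(101.6), np.float64(31.2)] 
[np.float64(8.2), np.float64(5.5)] [np.float64(16.0), np.float64(11.5)] [np.float64(23.6), np.float64(17.8)] [np.float64(30.8), np.float64(24.5)] [np.float64(37.7), np.float64(31.5)] [np.float64(44.2), np.float64(38.9)] [np.float64(50.4), np.float64(46.5)] [np.float64(56.2), np.float64(54.5)] [np.float64(61.5), np.float64(62.8)] [np.float64(66.4), np.float64(71.3)] [np.float64(70.9), np.float64(80.1)] [np.float64(75.0), np.float64(89.1)] 
[np.float64(1.9), np.float64(4.6)] [np.float64(3.6), np.float64(9.2)] [np.float64(5.2), np.float64(13.8)] [np.float64(6.8), np.float64(18.5)] [np.float64(8.1), np.float64(23.2)] [np.float64(9.4), np.float64(28.0)] [np.float64(10.6), np.float64(32.8)] [np.float64(11.6), np.float64(37.6)] [np.float64(12.5), np.float64(42.4)] [np.float64(13.3), np.float64(47.3)] [np.float64(14.0), np.float64(52.2)] [np.float64(14.6), np.float64(57.0)] 
[np.float64(0.2), np.float64(2.5)] [np.float64(0.4), np.float64(4.9)] [np.float64(0.6), np.float64(7.4)] [np.float64(0.7), np.float64(9.8)] [np.float64(0.8), np.float64(12.3)] [np.float64(0.9), np.float64(14.7)] [np.float64(1.0), np.float64(17.2)] [np.float64(1.0), np.float64(19.7)]
```

Emit:
drive_tool --pt "1 0 9 0.4 0" --pt "1 0 18 1.3 0" --pt "1 0 27 2.5 0" --pt "1 0 35.6 4 0" --pt "1 0 44 6 0" --pt "1 0 53 8.6 0" --pt "1 0 61.4 11.4 0" --pt "1 0 70 14.6 0" --pt "1 0 78 18 0" --pt "1 0 86 22 0" --pt "1 0 94 26.5 0" --pt "1 0 101.6 31 0"

```text
clock: 36.0
position: [570.5, 75.6, 208.6]
ee_rot: [0.72, -0.694, -0.0, 0.0]
contact_force: [2.0, -0.9, 1.8]
gripper_width: 9.7
grasp_force: 61.1
```

```bash
python3 - <<'E'
from b import *
st=arm.read_state();print(st["clock"],st["position"],sta(st["position"]),yaw(st),st["contact_force"],st["gripper_width"],st["grasp_force"])
E
```

```text
36.0 [570.54475594  75.64868031 208.64749998] [-10.9   7.1] -87.95419892891874 [ 1.95547007 -0.88048372  1.77564378] 9.74737451877918 61.06602430343628
```

Emit:
drive_tool --pt "1 0 8.2 5.5 0" --pt "1 0 16 11.5 0" --pt "1 0 23.6 17.8 0" --pt "1 0 31 24.5 0" --pt "1 0 37.7 31.5 0" --pt "1 0 44.2 39 0" --pt "1 0 50.4 46.5 0" --pt "1 0 56.2 54.5 0" --pt "1 0 61.5 63 0" --pt "1 0 66.4 71 0" --pt "1 0 71 80 0" --pt "1 0 75 89 0"

```text
clock: 37.2
position: [496.1, 73.2, 119.1]
ee_rot: [0.72, -0.694, -0.0, -0.0]
contact_force: [2.1, 0.1, 2.9]
gripper_width: 9.9
grasp_force: 59.6
```

Emit:
drive_tool --pt "1 0 2 4.6 0" --pt "1 0 3.6 9 0" --pt "1 0 5.2 14 0" --pt "1 0 6.8 18.5 0" --pt "1 0 8.1 23 0" --pt "1 0 9.4 28 0" --pt "1 0 10.6 33 0" --pt "1 0 11.6 37.5 0" --pt "1 0 12.5 42 0" --pt "1 0 13.3 46 0" --pt "1 0 14 50 0" --pt "1 0 14 53 0"

```text
clock: 38.4
position: [482.7, 72.6, 66.6]
ee_rot: [0.72, -0.694, 0.0, -0.0]
contact_force: [3.4, -0.0, 2.7]
gripper_width: 10.0
grasp_force: 59.1
```

```bash
python3 - <<'E'
from b import *
st=arm.read_state();print(st["clock"],st["position"],sta(st["position"]),yaw(st),st["contact_force"],st["gripper_width"],st["grasp_force"])
E
```

```text
38.4 [482.74517095  72.58803816  66.61475723] [-98.8   7.2] -87.94973185845238 [ 3.44911441 -0.0223146   2.73567711] 9.95546034165055 59.06870484352112
```

Emit:
drive_tool --pt "1 0 0.4 2 0" --pt "1 0 0.6 4 0" --pt "1 0 0.8 6 0" --pt "1 0 1 8 0" --pt "1 0 1 10 0" --pt "1 0 1 12 0" --pt "1 0 1 13.5 0" --pt "1 0 1 15 0" --pt "1 0 1 16.5 0" --pt "1 0 1 18 0"

```text
clock: 39.4
position: [481.6, 72.6, 48.8]
ee_rot: [0.72, -0.694, 0.0, -0.0]
contact_force: [4.0, 0.4, 3.0]
gripper_width: 9.8
grasp_force: 58.6
```

Emit:
drive_tool --pt "1 0 0 0.7 0" --pt "1 0 0 1.4 0" --pt "1 0 0 2 0" --pt "1 0 0 2 0"

```text
clock: 39.8
position: [481.6, 72.6, 46.8]
ee_rot: [0.72, -0.694, 0.0, -0.0]
contact_force: [5.0, -0.0, 2.5]
gripper_width: 9.6
grasp_force: 58.6
```

Emit:
drive_tool --pt "1 0 0 0.7 0" --pt "1 0 0 1.4 0" --pt "1 0 0 2 0" --pt "1 0 0 2 0"

```text
clock: 40.2
position: [481.5, 72.6, 45.3]
ee_rot: [0.72, -0.694, -0.0, 0.0]
contact_force: [4.8, 0.9, 7.0]
gripper_width: 9.5
grasp_force: 60.1
```

Force starts rising (7 N), so contact is near. A few more small steps.

Emit:
drive_tool --pt "1 0 0 0.5 0" --pt "1 0 0 1 0" --pt "1 0 0 1 0"

```text
clock: 40.5
position: [481.5, 72.6, 45.1]
ee_rot: [0.72, -0.694, 0.0, 0.0]
contact_force: [2.3, -0.7, 12.7]
gripper_width: 9.7
grasp_force: 60.9
```

Emit:
drive_tool --pt "1 0 0 0.5 0" --pt "1 0 0 1 0" --pt "1 0 0 1 0"

```text
clock: 40.8
position: [481.5, 72.6, 45.0]
ee_rot: [0.72, -0.694, 0.0, 0.0]
contact_force: [0.1, 1.4, 21.7]
gripper_width: 9.4
grasp_force: 61.6
```

Emit:
drive_tool --pt "1 0 0 -2 0" --pt "1 0 0 -2 0" --pt "0.4 0 0 -2 0" --pt "0.4 0 0 -2 0" --pt "0.4 0 0 -2 0" --pt "0.4 0 0 -7 0" --pt "0.4 0 0 -15 0" --pt "0.4 0 0 -25 0" --pt "0.4 0 0 -45 0" --pt "0.4 0 0 -85 0" --pt "0.4 0 0 -105 0" --pt "0.4 0 0 -105 0"

```text
clock: 42.0
position: [483.6, 73.4, 152.1]
ee_rot: [0.72, -0.694, 0.002, -0.004]
contact_force: [0.2, -0.6, -0.6]
gripper_width: 25.6
grasp_force: 0.0
```

```bash
python3 - <<'E'
from b import *
st=arm.read_state();print(st["clock"],st["position"],yaw(st),tool(st,wor(0,110,60)),st["contact_force"])
c=cam("side");_,_,im=look("side","s14");p=proj(c,wor(-100,8,60));print("handle down exp",p,"upright",proj(c,wor(92,8,257)))
for nm,q in(("down",p),("up",proj(c,wor(92,8,257)))):
    x,y=q.round().astype(int);g=im[y-8:y+9,x-10:x+11].max(2);print(nm,(g<50).sum(),[(a,(v+[x-10,y-8]).round(1)) for a,v,_ in blobs(g<50,5)])
E
```

```text
42.0 [483.60108017  73.40974007 152.09142992] -87.91990928203306 [-101.7  -97.1   93.2] [ 0.17196477 -0.64958403 -0.55524173]
handle down exp [306.88927365 220.62345294] upright [244.70820175 158.75045234]
down 18 [(np.int32(13), array([306.9, 220.4]))]
up 0 []
```

The guard handle is at its down position in the side view (306.9,220.4), as predicted. Next is the start button.

Emit:
drive_tool --pt "1 -102 -97 0 0" --pt "1 -102 -97 0 0" --pt "1 -102 -97 0 0" --pt "1 -102 -97 0 0" --pt "1 -102 -97 40 0" --pt "1 -102 -97 70 0" --pt "1 -102 -97 85 0" --pt "1 -102 -97 88 0" --pt "1 -102 -97 88 0" --pt "1 -102 -97 88 0"

```text
clock: 43.05
position: [575.2, 178.0, 60.8]
ee_rot: [0.72, -0.694, 0.0, -0.001]
contact_force: [1.1, 0.2, -0.3]
gripper_width: 0.0
grasp_force: 0.0
```

```bash
python3 - <<'E'
from b import *
st=arm.read_state();print(st["clock"],st["position"],sta(st["position"]),yaw(st),st["contact_force"],st["gripper_width"])
E
```

```text
43.05 [575.22640921 178.01203429  60.78014185] [ -2.5 109.2] -87.94918091500156 [ 1.06538027  0.23032299 -0.31907974] 0.022523590349660495
```

Emit:
drive_tool --pt "1 0 -2 4 0" --pt "1 0 -2 7 0" --pt "1 0 -2 9 0" --pt "1 0 -2 11 0" --pt "1 0 -2 13 0" --pt "1 0 -2 14 0" --pt "1 0 -2 15 0" --pt "1 0 -2 15 0" --pt "1 0 -2 15 0"

```text
clock: 43.95
position: [578.0, 178.5, 49.8]
ee_rot: [0.72, -0.694, 0.001, -0.002]
contact_force: [-7.0, -1.3, 24.3]
gripper_width: -0.0
grasp_force: 11.9
```

Emit:
drive_tool --pt "1 0 0 1 0" --pt "1 0 0 1.5 0" --pt "1 0 0 1.5 0"

```text
clock: 44.25
position: [578.1, 178.5, 49.6]
ee_rot: [0.72, -0.693, 0.001, -0.002]
contact_force: [-9.1, -0.6, 31.3]
gripper_width: 0.1
grasp_force: 15.2
```

Emit:
drive_tool --pt "1 0 0 -1.5 0" --pt "1 0 0 -1.5 0"

```text
clock: 44.45
position: [578.0, 178.5, 49.8]
ee_rot: [0.72, -0.694, 0.001, -0.002]
contact_force: [-7.1, -0.6, 22.5]
gripper_width: 0.0
grasp_force: 11.7
```

Emit:
drive_tool --pt "1 0 0 -1.5 0" --pt "1 0 0 -1.5 0"

```text
clock: 44.65
position: [578.0, 178.5, 49.9]
ee_rot: [0.72, -0.694, 0.001, -0.002]
contact_force: [-3.3, -0.7, 16.3]
gripper_width: 0.0
grasp_force: 8.4
```

Emit:
drive_tool --pt "1 0 0 -1.5 0" --pt "1 0 0 -1.5 0"

```text
clock: 44.85
position: [577.9, 178.4, 50.0]
ee_rot: [0.72, -0.694, 0.001, -0.001]
contact_force: [-0.6, -0.5, 9.6]
gripper_width: -0.0
grasp_force: 5.1
```

Emit:
drive_tool --pt "1 0 0 -1.5 0" --pt "1 0 0 -1.5 0"

```text
clock: 45.05
position: [577.8, 178.5, 50.5]
ee_rot: [0.72, -0.694, 0.001, -0.001]
contact_force: [1.6, -0.5, 5.2]
gripper_width: 0.0
grasp_force: 2.3
```

Emit:
drive_tool --pt "1 0 0 -1.5 0" --pt "1 0 0 -1.5 0"

```text
clock: 45.25
position: [577.8, 178.5, 51.5]
ee_rot: [0.72, -0.694, 0.001, -0.001]
contact_force: [3.0, -0.8, 4.2]
gripper_width: 0.1
grasp_force: 2.0
```

Emit:
drive_tool --pt "1 0 0 -1.5 0" --pt "1 0 0 -1.5 0"

```text
clock: 45.45
position: [577.3, 178.3, 52.6]
ee_rot: [0.72, -0.694, 0.0, -0.001]
contact_force: [2.2, 0.9, 3.2]
gripper_width: -0.3
grasp_force: 1.7
```

Emit:
drive_tool --pt "1 0 0 -1.5 0" --pt "1 0 0 -1.5 0"

```text
clock: 45.65
position: [576.6, 178.0, 53.7]
ee_rot: [0.72, -0.694, -0.0, 0.0]
contact_force: [1.7, 0.6, 2.9]
gripper_width: 0.0
grasp_force: 1.4
```

The force profile (a spring of about 5 N, then a hard stop) confirms the button went right down. Back to the guard handle.

Emit:
drive_tool --pt "1 0 0 -40 0" --pt "1 0 0 -90 0" --pt "0.4 102 97 -90 0" --pt "0.4 102 97 -90 0" --pt "0.4 102 97 -90 0" --pt "0.4 102 97 -90 0" --pt "0.4 102 97 -90 0" --pt "0.4 102 97 -90 0"

```text
clock: 46.45
position: [483.4, 72.8, 143.3]
ee_rot: [0.72, -0.694, -0.0, 0.001]
contact_force: [0.6, 0.3, 0.5]
gripper_width: 25.5
grasp_force: 0.0
```

```bash
python3 - <<'E'
from b import *
st=arm.read_state();print(st["clock"],st["position"],yaw(st),tool(st,[481.5,72.6,45]))
E
```

```text
46.45 [483.41306065  72.83044666 143.29505451] -87.95628353648615 [ 0.1  1.8 98.3]
```

Emit:
drive_tool --pt "0.4 0 2 40 0" --pt "0.4 0 2 65 0" --pt "0.4 0 2 80 0" --pt "0.4 0 2 92 0" --pt "0.4 0 2 97.5 0" --pt "0.4 0 2 97.5 0" --pt "1 0 2 97.5 0" --pt "1 0 2 97.5 0" --pt "1 0 2 97.5 0" --pt "1 0 2 97.5 0" --pt "1 0 2 97.5 0"

```text
clock: 47.55
position: [481.6, 72.9, 46.6]
ee_rot: [0.72, -0.694, -0.0, -0.0]
contact_force: [-1.8, 2.8, -0.3]
gripper_width: 9.6
grasp_force: 58.5
```

```bash
python3 - <<'E'
import numpy as np
def tab(a,b,n):
    for t in np.linspace(a,b,n+1)[1:]: print([float(round(197*(np.cos(t)-np.cos(a)),1)),float(round(197*(np.sin(a)-np.sin(t)),1))],end=" ")
    print()
tab(0,.5,12);tab(.5,1.05,12);tab(1.05,1.55,12)
E
```

```text
[-0.2, -8.2] [-0.7, -16.4] [-1.5, -24.6] [-2.7, -32.7] [-4.3, -40.7] [-6.1, -48.7] [-8.3, -56.6] [-10.8, -64.5] [-13.7, -72.2] [-16.9, -79.7] [-20.3, -87.2] [-24.1, -94.4] 
[-4.5, -7.8] [-9.4, -15.4] [-14.6, -22.8] [-20.1, -29.9] [-26.0, -36.8] [-32.1, -43.4] [-38.6, -49.7] [-45.4, -55.7] [-52.4, -61.4] [-59.6, -66.7] [-67.1, -71.8] [-74.9, -76.4] 
[-7.2, -3.9] [-14.6, -7.6] [-22.1, -10.9] [-29.7, -13.9] [-37.5, -16.6] [-45.3, -18.9] [-53.3, -21.0] [-61.3, -22.7] [-69.4, -24.0] [-77.5, -25.1] [-85.7, -25.7] [-93.9, -26.1]
```

Emit:
drive_tool --pt "1 0 -0.2 -8 0" --pt "1 0 -0.7 -16 0" --pt "1 0 -1.5 -24.6 0" --pt "1 0 -2.7 -32.7 0" --pt "1 0 -4.3 -40.7 0" --pt "1 0 -6 -48.7 0" --pt "1 0 -8.3 -56.6 0" --pt "1 0 -11 -64.5 0" --pt "1 0 -13.7 -72 0" --pt "1 0 -17 -79.7 0" --pt "1 0 -20.3 -87 0" --pt "1 0 -24 -94.4 0"

```text
clock: 48.75
position: [504.2, 73.6, 141.0]
ee_rot: [0.719, -0.695, -0.001, 0.001]
contact_force: [-3.1, 5.2, -3.0]
gripper_width: 10.0
grasp_force: 58.4
```

Emit:
drive_tool --pt "1 0 -4.5 -7.8 0" --pt "1 0 -9.4 -15.4 0" --pt "1 0 -14.6 -22.8 0" --pt "1 0 -20 -30 0" --pt "1 0 -26 -36.8 0" --pt "1 0 -32 -43.4 0" --pt "1 0 -38.6 -49.7 0" --pt "1 0 -45.4 -55.7 0" --pt "1 0 -52.4 -61.4 0" --pt "1 0 -59.6 -66.7 0" --pt "1 0 -67 -71.8 0" --pt "1 0 -75 -76.4 0"

```text
clock: 49.95
position: [576.0, 76.2, 220.2]
ee_rot: [0.72, -0.694, -0.003, 0.003]
contact_force: [-15.2, 7.3, 16.8]
gripper_width: 9.8
grasp_force: 58.7
```

```bash
python3 - <<'E'
from b import *
st=arm.read_state();print(st["clock"],st["position"],sta(st["position"]),yaw(st),st["contact_force"],st["gripper_width"],st["grasp_force"])
E
```

```text
49.95 [576.01281943  76.204332   220.23214224] [-5.4  7.4] -87.93073899008098 [-15.20916081   7.31718816  16.77717202] 9.767119518557685 58.70308220386505
```

Emit:
drive_tool --pt "1 0 0 0 0" --pt "1 0 0 0 0"

```text
clock: 50.15
position: [578.2, 76.3, 221.6]
ee_rot: [0.72, -0.694, -0.001, 0.001]
contact_force: [-11.5, 6.6, 15.1]
gripper_width: 9.6
grasp_force: 59.2
```

```bash
python3 - <<'E'
from b import *
st=arm.read_state();print(st["clock"],st["position"],sta(st["position"]),yaw(st),st["contact_force"],st["wrist_torque"],st["gripper_width"],st["grasp_force"])
c=cam("side");_,_,im=look("side","s15")
for th in(.9,.95,1.0,1.05,1.1): print(th,proj(c,wor(97-197*np.cos(th),8,60+197*np.sin(th))).round(1))
E
```

```text
50.15 [578.16976566  76.29341436 221.59442651] [-3.3  7.4] -87.9110982719601 [-11.46545618   6.56740231  15.08872852] [ 1.97279473  3.82247495 -0.00912943] 9.563640434146624 59.174087047576904
0.9 [282.5 173.1]
0.95 [280.  171.2]
1.0 [277.3 169.4]
1.05 [274.6 167.7]
1.1 [271.7 166.2]
```

Emit:
drive_tool --pt "1 0 0 -3 0" --pt "1 0 0 -6 0" --pt "1 0 0 -6 0"

```text
clock: 50.5
position: [578.9, 76.4, 222.3]
ee_rot: [0.719, -0.695, -0.002, 0.001]
contact_force: [-2.9, 6.4, -4.3]
gripper_width: 9.8
grasp_force: 59.3
```

Emit:
drive_tool --pt "1 0 -7 -4 0" --pt "1 0 -14.6 -7.6 0" --pt "1 0 -22 -11 0" --pt "1 0 -29.7 -14 0" --pt "1 0 -29.7 -14 0"

```text
clock: 51.0
position: [609.8, 77.5, 237.8]
ee_rot: [0.72, -0.694, -0.001, 0.0]
contact_force: [-3.0, 6.2, -0.6]
gripper_width: 9.6
grasp_force: 58.8
```

```bash
python3 - <<'E'
from b import *
st=arm.read_state();s=sta(st["position"]);print(st["clock"],st["position"],s,st["contact_force"],st["gripper_width"],st["grasp_force"],"R",np.hypot(s[0]-97,st["position"][2]-44.7))
E
```

```text
51.0 [609.81935723  77.51672483 237.83042525] [28.4  7.5] [-3.03543439  6.15421794 -0.59221226] 9.620347107037906 58.77440571784973 R 204.95199720622486
```

Emit:
drive_tool --pt "1 0 -7.8 -2.7 0" --pt "1 0 -15.6 -5 0" --pt "1 0 -23.6 -7 0" --pt "1 0 -31.6 -8.8 0" --pt "1 0 -39.7 -10 0" --pt "1 0 -47.8 -11.2 0" --pt "1 0 -56 -12 0" --pt "1 0 -64 -12.2 0" --pt "1 0 -64 -12.2 0"

```text
clock: 51.9
position: [675.2, 79.9, 252.3]
ee_rot: [0.72, -0.694, 0.001, -0.002]
contact_force: [-1.4, 5.3, 3.6]
gripper_width: 8.6
grasp_force: 59.1
```

```bash
python3 - <<'E'
from b import *
st=arm.read_state();s=sta(st["position"]);print(st["clock"],st["position"],s,st["contact_force"],st["gripper_width"],st["grasp_force"],"R",np.hypot(s[0]-97,st["position"][2]-44.7))
E
```

```text
51.9 [675.23459071  79.94722194 252.30074832] [93.9  7.5] [-1.40289776  5.33706527  3.58912155] 8.579904324145263 59.105746150016785 R 207.62389241725108
```

Emit:
drive_tool --pt "0.2 0 0 0 0" --pt "0.2 0 0 0 0" --pt "0.2 0 0 0 0" --pt "0.2 0 0 -20 0" --pt "0.2 0 0 -50 0" --pt "0.2 0 0 -70 0" --pt "0.2 0 0 -70 0"

```text
clock: 52.6
position: [675.4, 78.7, 323.7]
ee_rot: [0.719, -0.695, 0.003, -0.003]
contact_force: [-0.6, -0.7, -0.2]
gripper_width: 34.0
grasp_force: 0.0
```

```bash
python3 - <<'E'
from b import *
st=arm.read_state();print(st["clock"],st["position"],yaw(st),wor(-111,-78,0),tool(st,wor(-111,-78,60)))
c=cam("side");_,_,im=look("side","s16")
for nm,th in(("1.5",1.5),("1.55",1.55),("1.6",1.6)):print(nm,proj(c,wor(97-197*np.cos(th),8,60+197*np.sin(th))).round(1))
x,y=244,159;g=im[y-12:y+13,x-16:x+17].max(2);print([(a,(v+[x-16,y-12]).round(1)) for a,v,_ in blobs(g<50,5)])
E
```

```text
52.6 [675.41733463  78.7489205  323.69416849] -87.97578843905926 [473.63275757 -13.01506638   0.        ] [ 84.6 206.9 262.1]
1.5 [247.5 159. ]
1.55 [244.4 158.8]
1.6 [241.3 158.7]
[(np.int32(26), array([244.1, 159.1]))]
```

The guard is up again; the handle blob in the side view is at (244.1,159.1). Now the catch pad.

Emit:
drive_tool --pt "1 85 207 0 0" --pt "1 85 207 0 0" --pt "1 85 207 0 0" --pt "1 85 207 0 0" --pt "1 85 207 0 0" --pt "1 85 207 50 0" --pt "1 85 207 100 0" --pt "1 85 207 150 0" --pt "1 85 207 200 0" --pt "1 85 207 250 0" --pt "1 85 207 270 0" --pt "1 85 207 270 0"

```text
clock: 53.85
position: [466.6, -14.2, 45.6]
ee_rot: [0.719, -0.695, -0.003, 0.005]
contact_force: [-1.0, 0.6, -0.1]
gripper_width: -0.0
grasp_force: 0.0
```

Emit:
drive_tool --pt "1 0 0 0 0" --pt "1 0 0 0 0"

```text
clock: 54.05
position: [471.3, -12.7, 50.7]
ee_rot: [0.72, -0.694, 0.001, -0.001]
contact_force: [-0.5, -0.3, 1.6]
gripper_width: -0.0
grasp_force: 0.0
```

```bash
python3 - <<'E'
from b import *
st=arm.read_state();print(st["clock"],st["position"],sta(st["position"]),yaw(st),tool(st,wor(-111,-78,30)),st["contact_force"])
E
```

```text
54.05 [471.31971821 -12.7056254   50.66294714] [-113.3  -77.6] -87.93418205396476 [ 0.4 -2.2 20.7] [-0.47718906 -0.26243449  1.58864165]
```

Emit:
drive_tool --pt "1 0 0 6 0" --pt "1 0 0 12 0" --pt "1 0 0 16 0" --pt "1 0 0 19 0" --pt "1 0 0 22 0" --pt "1 0 0 25 0" --pt "1 0 0 25 0"

```text
clock: 54.75
position: [470.2, -12.9, 24.2]
ee_rot: [0.72, -0.694, -0.0, 0.0]
contact_force: [-0.3, 0.3, 2.7]
gripper_width: -0.0
grasp_force: 1.3
```

Emit:
drive_tool --pt "1 0 0 1 0" --pt "1 0 0 2 0" --pt "1 0 0 2 0"

```text
clock: 55.05
position: [470.2, -12.9, 22.4]
ee_rot: [0.72, -0.694, 0.0, -0.0]
contact_force: [-1.7, 1.3, 4.3]
gripper_width: 0.0
grasp_force: 1.8
```

Emit:
drive_tool --pt "1 0 0 1 0" --pt "1 0 0 2 0" --pt "1 0 0 2 0"

```text
clock: 55.35
position: [470.2, -12.9, 20.3]
ee_rot: [0.72, -0.694, -0.0, 0.0]
contact_force: [-0.6, 0.6, 4.2]
gripper_width: -0.3
grasp_force: 2.2
```

Emit:
drive_tool --pt "1 0 0 1 0" --pt "1 0 0 2 0" --pt "1 0 0 2 0"

```text
clock: 55.65
position: [470.3, -12.9, 19.2]
ee_rot: [0.72, -0.694, 0.0, 0.0]
contact_force: [-3.1, 1.4, 12.6]
gripper_width: 0.1
grasp_force: 6.6
```

Emit:
drive_tool --pt "1 0 0 0.5 0" --pt "1 0 0 1 0" --pt "1 0 0 1 0" --pt "1 0 0 1 0" --pt "1 0 0 1 0"

```text
clock: 56.15
position: [470.3, -13.0, 19.0]
ee_rot: [0.72, -0.694, 0.0, 0.0]
contact_force: [-6.2, 1.3, 20.7]
gripper_width: 0.1
grasp_force: 10.0
```

```bash
python3 - <<'E'
from b import *
_,c,im=look("side","s17")
im0=cv2.imread("pics/s13.png")
for y in(-150,-165,-172,-180):print(y,proj(c,wor(0,y,42)).round(1))
for i in(im0,im):
    p=proj(c,wor(0,-160,42)).round().astype(int);g=i[p[1]-14:p[1]+15,p[0]-16:p[0]+17].max(2)
    print([(a,(v+p-[16,14]).round(1)) for a,v,_ in blobs(g<50,8)])
E
```

```text
-150 [285.  206.9]
-165 [285.8 205.4]
-172 [286.1 204.7]
-180 [286.5 204. ]
[(np.int32(102), array([285.8, 210.9]))]
[(np.int32(103), array([286.2, 209.1]))]
```

The tab blob in the side view moved about 1.8 px, roughly 18 mm outward, so the tray is freed. I'll lift off and go to the tab.

Emit:
drive_tool --pt "1 0 0 -30 0" --pt "1 0 0 -80 0" --pt "1 0 0 -130 0" --pt "-0.2 90 -116 -145 -8" --pt "-0.2 90 -116 -145 -16" --pt "-0.2 90 -116 -145 -24" --pt "-0.2 90 -116 -145 -32" --pt "-0.2 90 -116 -145 -40" --pt "-0.2 90 -116 -145 -48" --pt "-0.2 90 -116 -145 -56" --pt "-0.2 90 -116 -145 -64" --pt "-0.2 90 -116 -145 -72"

```text
clock: 57.4
position: [589.5, -98.8, 161.4]
ee_rot: [0.991, -0.136, -0.0, -0.0]
contact_force: [0.2, -0.7, -0.6]
gripper_width: 51.3
grasp_force: 0.0
```

Emit:
drive_tool --pt "-0.2 0 0 0 -8" --pt "-0.2 0 0 0 -16" --pt "-0.2 0 0 0 -18" --pt "-0.2 0 0 0 -18" --pt "-0.2 0 0 0 -18"

```text
clock: 57.9
position: [589.4, -98.7, 161.8]
ee_rot: [1.0, 0.017, -0.0, -0.0]
contact_force: [0.6, -0.2, -0.0]
gripper_width: 51.5
grasp_force: 0.0
```

```bash
python3 - <<'E'
from b import *
st,c,im=look("wrist","w18");print(st["clock"],st["position"],sta(st["position"]),yaw(st))
g=im.max(2);p=proj(c,wor(0,-168,52)).round();print("exp",p)
m=g<45;m[255:]=0
for a,v,r in blobs(m,200):
    P=ray(c,v,52);print(a,v.round(1),r,sta(P),"shift",tool(st,[*P[:2],23]))
for b in findbars(im,c,23,262):
    if b[3]>30: print(b[0],sta(b[1]),b[2:])
mb=masks(im)["blue"]
for a,v,r in blobs(mb,300):print("blue",a,[sta(ray(c,q,18)).tolist() for q in cv2.boxPoints(r)])
E
```

```text
57.9 [589.39850768 -98.74666151 161.78796002] [   1.5 -167.9] 1.9868254702326738
exp [284. 205.]
434 [423.2  17.1] ((427.24591064453125, 18.028892517089844), (53.07633590698242, 19.05026626586914), 29.898902893066406) [ 129.5 -260.2] shift [128.2  92.1 138.7]
[116.   7.] [139.9 -40. ] (np.float64(-88.0), np.float64(44.0), np.float64(14.0))
[402.  23.] [ 131.7 -255.9] (np.float64(50.4), np.float64(41.0), np.float64(24.0))
[446.  10.] [ 138.8 -288.1] (np.float64(-88.0), np.float64(45.0), np.float64(16.0))
[106.  88.] [ 92.  -51.8] (np.float64(-88.0), np.float64(201.0), np.float64(50.0))
[ 11. 217.] [-2.4 60.9] (np.float64(-10.0), np.float64(121.0), np.float64(26.0))
[ 67. 190.] [ 1.1 16.3] (np.float64(1.8), np.float64(100.0), np.float64(24.0))
[146. 196.] [ -4.5 -49.9] (np.float64(-1.0), np.float64(106.0), np.float64(32.0))
blue 444 [[57.9, 50.3], [58.5, 47.2], [-56.9, 47.5], [-57.6, 50.9]]
blue 13036 [[56.5, 3.6], [56.3, -176.7], [-73.6, -177.9], [-73.4, 26.9]]
blue 734 [[48.2, 37.8], [49.4, 31.5], [-50.0, 31.8], [-51.4, 38.7]]
```

```bash
python3 - <<'E'
from b import *
st=arm.read_state();c=cam("wrist",st);im=cv2.imread("pics/w18.png")
h=cv2.cvtColor(im,cv2.COLOR_BGR2HSV);print(im[205,270:300:3].max(1),h[205,270:300:6])
for t in(55,70):
  g=im.max(2)<t;g=g[140:252,240:330]
  for a,v,r in blobs(g,150):
    v=v+[240,140];P=ray(c,v,52);print(t,a,v.round(1),r[1:],sta(P),"shift",tool(st,[*P[:2],23]))
E
```

```text
[218 114  80  85  85  77 120 219 213 181] [[107 172 218]
 [101  51  80]
 [100  36  85]
 [106 134 120]
 [107 168 213]]
70 320 [281.4 184.5] ((53.0, 13.0), 90.0) [  16.1 -166.3] shift [ 14.5  -1.6 138.9]
```

Emit:
drive_tool --pt "-0.2 0 -2 50 0" --pt "-0.2 0 -2 90 0" --pt "-0.2 0 -2 115 0" --pt "-0.2 0 -2 130 0" --pt "-0.2 0 -2 137 0" --pt "-0.2 0 -2 137 0" --pt "1 0 -2 137 0" --pt "1 0 -2 137 0" --pt "1 0 -2 137 0" --pt "1 0 -2 137 0" --pt "1 0 -2 137 0" --pt "1 0 -2 137 0"

```text
clock: 59.15
position: [590.3, -97.0, 26.5]
ee_rot: [1.0, 0.018, 0.001, 0.0]
contact_force: [-0.1, -3.6, 5.5]
gripper_width: 11.1
grasp_force: 60.4
```

Emit:
drive_tool --pt "1 0 2 0 0" --pt "1 0 5 0 0" --pt "1 0 9 0 0" --pt "1 0 14 0 0" --pt "1 0 20 0 0" --pt "1 0 27 0 0" --pt "1 0 34 0 0" --pt "1 0 41 0 0" --pt "1 0 48 0 0"

```text
clock: 60.05
position: [591.7, -144.0, 25.9]
ee_rot: [1.0, 0.018, 0.001, -0.001]
contact_force: [0.1, 3.7, 5.5]
gripper_width: 10.8
grasp_force: 60.3
```

```bash
python3 - <<'E'
from b import *
st=arm.read_state();print(st["clock"],st["position"],sta(st["position"]),yaw(st),st["contact_force"],st["gripper_width"],st["grasp_force"])
E
```

```text
60.05 [ 591.71059673 -143.9575564    25.886527  ] [   2.2 -213.2] 2.068069390815545 [0.06176595 3.66021471 5.47769103] 10.803173049467135 60.32110333442688
```

Sliding freely at low force, so I'll keep pulling another 190 mm.

Emit:
drive_tool --pt "1 0 8 0 0" --pt "1 0 16 0 0" --pt "1 0 24 0 0" --pt "1 0 32 0 0" --pt "1 0 40 0 0" --pt "1 0 48 0 0" --pt "1 0 56 0 0" --pt "1 0 64 0 0" --pt "1 0 72 0 0" --pt "1 0 80 0 0" --pt "1 0 88 0 0" --pt "1 0 95 0 0"

```text
clock: 61.25
position: [595.0, -238.8, 25.9]
ee_rot: [1.0, 0.018, 0.001, -0.001]
contact_force: [-0.2, 3.5, 6.3]
gripper_width: 10.9
grasp_force: 60.5
```

Emit:
drive_tool --pt "1 0 8 0 0" --pt "1 0 16 0 0" --pt "1 0 24 0 0" --pt "1 0 32 0 0" --pt "1 0 40 0 0" --pt "1 0 48 0 0" --pt "1 0 56 0 0" --pt "1 0 64 0 0" --pt "1 0 72 0 0" --pt "1 0 80 0 0" --pt "1 0 88 0 0" --pt "1 0 95 0 0"

```text
clock: 62.45
position: [598.1, -333.6, 25.9]
ee_rot: [1.0, 0.018, 0.0, -0.001]
contact_force: [0.3, 4.2, 7.0]
gripper_width: 10.9
grasp_force: 60.5
```

Emit:
drive_tool --pt "1 0 1 0 0" --pt "0.1 0 1 0 0" --pt "0.1 0 1 0 0" --pt "0.1 0 1 0 0" --pt "0.1 0 1 -30 0" --pt "0.1 0 1 -70 0" --pt "0.1 0 1 -120 0" --pt "0.1 0 1 -170 0" --pt "0.1 0 1 -205 0" --pt "0.1 0 1 -205 0" --pt "0.1 0 1 -205 0"

```text
clock: 63.55
position: [597.8, -335.3, 230.8]
ee_rot: [1.0, 0.018, 0.001, -0.0]
contact_force: [0.1, 0.1, -1.3]
gripper_width: 38.4
grasp_force: 0.0
```

```bash
python3 - <<'E'
from b import *
st,c,im=look("wrist","w19");print(st["clock"],st["position"],sta(st["position"]),yaw(st))
mb=masks(im)["blue"].astype(np.uint8);mb[262:]=0
cn=max(cv2.findContours(mb,0,2)[0],key=cv2.contourArea);ap=cv2.approxPolyDP(cv2.convexHull(cn),5,True)[:,0]
print("tray",[(v.tolist(),sta(ray(c,v,18)).tolist()) for v in ap])
for b in findbars(im,c,23,262):
    if b[3]>60: print(b[0],sta(b[1]),b[2:])
cs=cam("side");s=arm.get_image("side");cv2.imwrite("pics/s19.png",s);x,y=244,159;g=s[y-12:y+13,x-16:x+17].max(2);print("guard",[(a,(v+[x-16,y-12]).round(1)) for a,v,_ in blobs(g<50,5)])
E
```

```text
63.55 [ 597.78623528 -335.34381434  230.77264944] [   1.3 -404.7] 2.037769306965696
tray [([197, 105], [73.0, -318.7]), ([207, 241], [-73.5, -319.3]), ([90, 242], [-74.7, -187.6]), ([87, 106], [72.1, -208.6])]
[126.  25.] [ 141.4 -259.1] (np.float64(-87.9), np.float64(73.0), np.float64(46.0))
[434.  53.] [ 108.4 -578.2] (np.float64(76.1), np.float64(209.0), np.float64(104.0))
[107. 175.] [  -0.4 -220.8] (np.float64(2.7), np.float64(100.0), np.float64(21.0))
[171. 181.] [  -5.7 -286.8] (np.float64(-0.1), np.float64(105.0), np.float64(31.0))
guard [(np.int32(26), array([244.1, 159.1]))]
```

```bash
python3 - <<'E'
from b import *
im=cv2.imread("pics/w19.png");h=cv2.cvtColor(im,cv2.COLOR_BGR2HSV)
for r in(140,170,200,220):
    m=h[r,85:215,1]<80;e=np.flatnonzero(np.diff(np.r_[0,m,0].astype(int)));print(r,[(int(a)+85,int(b)+85) for a,b in zip(e[::2],e[1::2])])
E
```

```text
140 [(91, 113), (154, 186), (205, 215)]
170 [(96, 117), (156, 186)]
200 [(101, 121), (158, 188), (209, 215)]
220 [(104, 121), (159, 188), (210, 215)]
```

```bash
python3 - <<'E'
from b import *
im=cv2.imread("pics/w19.png");print(im[200,95:125,1]);print(im[175,150:194,1]);print(im[200,150:194,1])
t=cv2.imread("pics/w13.png");print("w13",t[180,125:190,1])
# bars left on the bench? top view of the bar area
_,c,tp=look("top","t19");print([b[:3] for b in findbars(tp,c,19,300) if 60<b[3]<130 and b[4]<40])
E
```

```text
[82 82 82 82 81 83 94 95 95 95 95 95 95 94 93 94 94 94 74 69 70 70 71 71
 70 71 74 79 79 77]
[ 79 115 123 124 124 124 176 165 160 161 163 163 163 164 165 165 165 165
 148 111 157 164 166 166 166 166 167 168 168 168 167 169 100  76  76  76
  77 123 130 130 130 130 131 132]
[124 124 125 125 125 125 125 122 155 162 162 162 162 162 163 164 163 162
 163 161 103 153 163 163 165 164 165 165 164 165 166 168 165  97  77  78
  77  80 123 131 131 131 131 131]
w13 [76 76 75 75 75 86 90 92 92 92 92 91 93 92 91 91 92 90 70 67 68 68 67 68
 66 73 75 74 74 73 74 74 74 74 74 74 74 74 74 79 89 92 93 93 93 93 93 93
 94 93 93 94 77 70 69 69 69 72 76 77 76 76 77 77 78]
[]
```

The brightness profile shows two bars side by side with a dark seam, plus the front bar, so all three lie in the tray. The guard is up, the tray is outside the rail, and the gripper is clear.

```bash
python3 -c "
from bench import arm
print(arm.job_done())"
```

```text
the job is handed in; nothing more can be done
None
```

I handed the job in at about 64 s, with no verdict shown: the batch was marked in the order asked, all three bars lie in the tray on the bench clear of the rail (two now side by side), the guard is up, and I did not touch the jar or the tin.

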